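Rake in the clip tray, rack the C-clips and zero the plate counter

TASK

The sitting is over: using the hook tool, not the hand, drag the far tray in by its post until the whole tray is on the teal place mat, and lay the hook back flat on its yellow strip. Then slide every C-clip in the tray sideways, through its gap, onto the stem of the clip stand so that they lie flat in a stack below the cap, and when all are on, turn the plate counter's knob back to its zero stop. Keep the tray level, touch neither tray nor clips with the gripper before the tray has been dragged in, and leave the other things on the table where they are.

Things in the scene. Friction and masses are not known exactly. Their poses are not given: they have to be found in the camera images.
- tray_mid (a point): Light-grey tray, 250 (x) x 300 (y) mm outside, rim 10 mm high, walls and floor 5 mm thick, about 0.45 kg, loose on the table; this point is the middle of its underside (the floor inside lies 5 mm higher). x, y along its sides, z up. It slides on the table.
- tray_post (a point): Upright steel carrying post in the middle of the tray, 12 mm thick, with a black ball of 18 mm diameter on its end; ball top 67 mm above the table. This point lies on the post's axis 42 mm above the table, a good height for the hook.
- mat_mid (a point): Teal place mat lying flat on the table (no height to speak of), 380 (x) x 430 (y) mm; this point is its middle; x, y along its sides.
- hook_grip (a point): Hook tool, 0.18 kg, flat on the table, either face up: wooden handle, x -85 to 45 mm of this point, 26 wide, 20 thick; then a 10 mm steel rod to x = 150, a cross bar there to y = 45 and a lip back to x = 125 (a flat J, all at z = 0). This point: balance point, mid-thickness, where to hold it across its width. x runs to the hook, y to the side the J bends, z normal to its face.
- hook_pocket (a point): Middle of the pocket of the hook's J, at x = 130, y = 22.5, z = 0 mm from hook_grip; the pocket is 35 mm wide in y between rod and lip, closed by the cross bar (inner face 15 mm ahead of this point in x) and open to -x. Same axes as hook_grip.
- strip_mid (a point): Yellow strip, flat on the table, where the hook tool lives: 325 mm along x (from -130 to +195 mm of this point) and 130 mm across. This point is where the hook's grip point belongs, tool along the strip's x.
- stand_foot (a point): Clip stand, fixed: a dark round wooden foot 90 mm across and 8 mm high, with an upright steel stem 10 mm thick in its middle, and a black cap 32 mm across on the stem (cap from 66 to 78 mm above the table), too wide to pass through a clip. This point is on the stem's axis, on top of the foot, z up.
- dial_grip (a point): Black bar knob on the blue plate counter (fixed box 90 x 90 x 45 mm high): bar 42 mm along this point's x, 14 wide in y, from 25 mm below to 7 mm above this point, on a disc of 22 mm radius. This point is on the upright axis, 82 mm above the table. The white mark at the bar's -x end points to the red zero tick at zero.
- dial (a joint): Turn of the counter's knob, rad; 0 is the zero stop, up to 4.2; it grows as the knob turns clockwise seen from above, so it is reset by turning anticlockwise. Friction about 0.03 N m, no spring; it stays where it is left.
- clip1_eye (a point): The red clip (may be absent: None): a flat open C, 12 mm thick, 25 g, either face up; outer width 45 mm, eye about 25 mm across, gap about 19 mm wide facing its own +x, with a straight tab on the back along -x. This point is the middle of the eye, half-way up its thickness. It starts lying in the tray.
- clip1_tab (a point): Where the red clip's tab is held: 42 mm from the eye along -x, half-way up; the tab is 12 mm wide in y, 12 mm thick and ends 15 mm further along -x.
- clip2_eye (a point): The yellow clip (may be absent: None): a flat open C, 12 mm thick, 25 g, either face up; outer width 45 mm, eye about 25 mm across, gap about 19 mm wide facing its own +x, with a straight tab on the back along -x. This point is the middle of the eye, half-way up its thickness. It starts lying in the tray.
- clip2_tab (a point): Where the yellow clip's tab is held: 42 mm from the eye along -x, half-way up; the tab is 12 mm wide in y, 12 mm thick and ends 15 mm further along -x.
- clip3_eye (a point): The green clip (may be absent: None): a flat open C, 12 mm thick, 25 g, either face up; outer width 45 mm, eye about 25 mm across, gap about 19 mm wide facing its own +x, with a straight tab on the back along -x. This point is the middle of the eye, half-way up its thickness. It starts lying in the tray.
- clip3_tab (a point): Where the green clip's tab is held: 42 mm from the eye along -x, half-way up; the tab is 12 mm wide in y, 12 mm thick and ends 15 mm further along -x.
- clip4_eye (a point): The blue clip (may be absent: None): a flat open C, 12 mm thick, 25 g, either face up; outer width 45 mm, eye about 25 mm across, gap about 19 mm wide facing its own +x, with a straight tab on the back along -x. This point is the middle of the eye, half-way up its thickness. It starts lying in the tray.
- clip4_tab (a point): Where the blue clip's tab is held: 42 mm from the eye along -x, half-way up; the tab is 12 mm wide in y, 12 mm thick and ends 15 mm further along -x.
- bottle: Bystander, not to be disturbed: blue drink bottle with a white cap, 60 mm across, 170 mm tall; origin under its middle.
- cup: Bystander, not to be disturbed: orange cup, 72 mm across, 85 mm tall; origin under its middle.
- bowl: Bystander, not to be disturbed: white bowl, 110 mm across, 45 mm tall; origin under its middle.
- shaker: Bystander, not to be disturbed: white salt shaker, 40 mm across, 72 mm tall; origin under its middle.
Not all that is in view belongs to the job. What is shaped like the part that bears dial_grip but green or purple is not meant.

How it is judged:
On the way, in this order (a step that is already met when the one before it is completed fails the run):
1. the tray has been dragged wholly onto the place mat (x of tray_mid in the frame of mat_mid between -0.065 and 0.065 m and y of tray_mid in the frame of mat_mid between -0.065 and 0.065 m), for 0.2 s.
2. the hook tool lies on its strip again (x of hook_grip in the frame of strip_mid between -0.06 and 0.06 m and y of hook_grip in the frame of strip_mid between -0.06 and 0.06 m and height (world z) of hook_grip below 0.03 m and contact force between the fingers and hook below 0.1 N), for 0.2 s.
3. every clip sits on the stem (horizontal distance between each of clip1_eye, clip2_eye, clip3_eye, clip4_eye and stand_foot below 0.011 m and height (world z) of each of clip1_eye, clip2_eye, clip3_eye, clip4_eye below 0.056 m and angle between the z axis of each of clip1_eye, clip2_eye, clip3_eye, clip4_eye and the z axis of stand_foot, either way round below 0.2 rad), for 0.2 s.
4. the counter is at its zero stop (value of joint dial below 0.08 rad), for 0.2 s.
At the end, for the whole second after the job is handed in: Tray middle within 65 mm of mat_mid along x and y; hook flat, grip within 60 mm of strip_mid along x and y; every clip round the stem below the cap, eye within 11 mm of its axis, flat to 0.2 rad; knob within 0.08 rad of zero; tray, hook, clips at rest (all of step 1 and all of step 3 and x of hook_grip in the frame of strip_mid between -0.06 and 0.06 m and y of hook_grip in the frame of strip_mid between -0.06 and 0.06 m and height (world z) of hook_grip below 0.03 m and value of joint dial below 0.08 rad and linear speed of each of clip1, clip2, clip3, clip4, tray, hook below 0.02 m/s); the robot touches nothing.
It fails at once if the robot touches the tray or a clip before the tray has been dragged in (tray's middle still over 120 mm from the mat's) (horizontal distance between tray_mid and mat_mid above 0.12 m and (contact force between any of the fingers, the arm and tray above 0.5 N or contact force between any of the fingers, the arm and clip1 above 0.5 N or contact force between any of the fingers, the arm and clip2 above 0.5 N or contact force between any of the fingers, the arm and clip3 above 0.5 N or contact force between any of the fingers, the arm and clip4 above 0.5 N)).
It fails at once if the tray is tipped by more than 0.35 rad (angle between tray_mid's own z axis and vertical above 0.35 rad).
It fails at once if a bystander is pushed more than 40 mm or tipped over (distance of any of bottle, cup, bowl, shaker from where it was at the start of the episode above 0.04 m or angle between any of bottle, cup, bowl, shaker's own z axis and vertical above 0.6 rad).
Of clip1, clip2, clip3, clip4 only 3 to 4 are there at a start; the rules pass over those that are not, and their reading is None.
At some moment in a run one of tray, hook may be knocked a few centimetres aside while the robot is not near it.
Once in a run the grip may slacken for a moment while it holds something.
It also fails if it takes over 200 s, if anything falls off the work surface, if the arm or the gripper's body presses on something with over 40 N, if the wrist force passes 120 N, or if a joint passes its speed limit or range.

ROBOT

A 6-joint arm with a two-finger parallel gripper is mounted at the origin on the work surface. World frame = base frame: x ahead of the robot, y to its left, z up, the work surface at z = 0. Lengths are in m, angles in rad, forces in N, time in s.
With the tool pointing down it reaches from about 0.35 to 0.975 m from the base axis. Payload 4.9 kg.
Tool frame: the origin (TCP) lies between the finger pads; the fingertips stand 19 mm ahead of it and the grasp point (between the pads) is the TCP; z points along the fingers, y is the line along which they close (so a half turn about z gives the same grasp; the last joint's range is limited). The gripper opens to 85 mm and grips with 20 to 120 N. Pads are 22 mm wide; open, the fingers measure 114 mm over their backs; the gripper's body (76 mm by 85 mm) begins 54 mm behind the grasp point. The pads swing forward as they close: fully open they stand 13 mm farther back than shut.
Start: joints at [1.139, 0.053, 1.613, -0, 1.476, -0.119], TCP at [0.192, 0.595, 0.25] pointing down, gripper open.
Joint ranges: [-3.01, 3.01], [-1.01, 2.22], [0.06, 2.58], [-1.02, 4.17], [0.09, 2.62], [-3.14, 3.14]. Speed limits (rad/s): [2.57, 2.57, 3.14, 3.14, 3.14, 3.14].

INTERFACE

Orientations are given as a rotation vector (axis times angle).
In Python, from station import ctrl gives the robot as it stands. The module is installed in compiled form; this text tells all that it offers.
- The arm moves only by the tool servo_tool, never from a script. Its argument "increments" is a list that holds one entry, the list of rows, each a list of 5 numbers: the finger opening in cm, from 0 to 8.54, then the shift along the tool's x, y, z in cm, then the turn about the tool's z in degrees. A call has 1 to 5 rows; each row is the pose to reach, as a shift and turn from the pose commanded when the call began, along the tool's axes at that moment; what a row does not reach only later rows make up. A row lasts 1/10 s, in which the tool goes at most 50 mm and 8.59 degrees, less where a joint would pass 70% of its speed; a pose out of reach is approached as far as the arm can. A call with a gripper value outside its range is refused whole. The fingers move at their own pace and stop on an object; "newtons" is the grip in N (left out, the last holds). Time passes only in rows, so rows that repeat a pose let the fingers close. It gives the time, the measured TCP pose, the force, the opening and the grip force at its end, in the units of the state.
- ctrl.get_obs(): the state, without advancing time (a new reading comes with each control period).
- ctrl.get_image(name): name is "scene" or "top" or "wrist"; returns a dict with "img" (480x640x3 uint8, red, green, blue), "fx", "fy", "cx", "cy" (pixels), "k1" (the pictures are not rectified: a ray, as slopes to the right and down, at radius r is drawn at 1 + k1 r^2 times it, then the intrinsics apply), "rvec" (rotation vector, rad) and "tvec" (3), from world to camera coordinates, as OpenCV has them; the wrist camera has in their place "mount" (4x4, takes a point from camera to tool coordinates, whose origin is the TCP and whose axes are the flange's). Camera axes: x right, y down, z forward; pixel columns grow to the right and rows downward; lengths in m; the calibration is good to about 2 mm. A picture is of the moment at which its call begins: read the wrist's pose just before it. There is no depth.
- ctrl.finish_job(): hands the job in; it is judged then, once.
The state is a dict: "t": time; "q": joint angles; "dq": joint speeds; "effort": joint torques, N m; "tool_pos": TCP position; "tool_rot": TCP orientation; "contact_force": force on the tool from outside, world axes, zero at the start; "wrist_torque": the same for the moment, N m; "opening": finger opening in m; "grip_force": force on a finger pad.
Only numpy, scipy, OpenCV 4.12 (cv2) and the standard library are available. Lean on these libraries where they do the work, as an engineer would, in place of code of your own. Each camera call takes 0.05 s, during which the arm holds its last target. There are 200 camera calls.

## Working session

There is one attempt and no reset: what is moved stays moved. The work goes in short steps, Python scripts to look and compute and a tool call to move; the robot and the scene stay as the last step left them, time stands still between calls to the robot, and variables do not carry over. Pictures are saved under pics/ and viewed, at most 14 in all, crops included, and the job is handed in when it is done.

Besides the shell and the picture viewer there is one more tool, called after "Call:" by a JSON object that holds its "name" and its "arguments". servo_tool: Moves the arm, as the interface text tells. Its arguments: {"type":"object","properties":{"increments":{"type":"array"},"newtons":{"type":"number"}},"required":["increments"]}

```bash
mkdir -p pics; cat > h.py <<'E'
import numpy as np, cv2
from scipy.spatial.transform import Rotation as R
from station import ctrl
def snap(name,fn=None):
    o=ctrl.get_obs(); d=ctrl.get_image(name)
    if name=="wrist":
        T=np.eye(4);T[:3,:3]=R.from_rotvec(o["tool_rot"]).as_matrix();T[:3,3]=o["tool_pos"]
        C=T@np.array(d["mount"])
    else:
        W=np.eye(4);W[:3,:3]=R.from_rotvec(np.ravel(d["rvec"])).as_matrix();W[:3,3]=np.ravel(d["tvec"]);C=np.linalg.inv(W)
    d["C"]=C
    if fn: cv2.imwrite("pics/"+fn,d["img"][:,:,::-1])
    return d
def ray(d,uv):
    uv=np.atleast_2d(uv).astype(float)
    K=np.array([[d["fx"],0,d["cx"]],[0,d["fy"],d["cy"]],[0,0,1.]])
    n=cv2.undistortPoints(uv.reshape(-1,1,2),K,np.array([d["k1"],0,0,0.])).reshape(-1,2)
    return np.c_[n,np.ones(len(n))]@d["C"][:3,:3].T
def plane(d,uv,z):
    r=ray(d,uv);c=d["C"][:3,3]
    return c+r*((z-c[2])/r[:,2])[:,None]
def proj(d,p):
    q=(np.atleast_2d(p)-d["C"][:3,3])@d["C"][:3,:3]
    n=q[:,:2]/q[:,2:];r2=(n**2).sum(1,keepdims=True)
    n=n*(1+d["k1"]*r2);return n*[d["fx"],d["fy"]]+[d["cx"],d["cy"]]
def move(dx,dy,dz,yaw_to=None):
    "world shift -> tool axes cm; prints tool yaw"
    o=ctrl.get_obs();M=R.from_rotvec(o["tool_rot"]).as_matrix()
    return np.round(M.T@np.array([dx,dy,dz])*100,2)
def yaw():
    M=R.from_rotvec(ctrl.get_obs()["tool_rot"]).as_matrix()
    return np.degrees(np.arctan2(M[1,1],M[0,1]))  # direction of tool y
E
python3 - <<'E'
from h import *
o=ctrl.get_obs();print({k:np.round(v,3) for k,v in o.items()})
for n in("scene","top"):
    d=snap(n,n+"0.png");print(n,d["fx"],d["k1"],d["C"].round(3))
d=snap("wrist");print(np.round(d["mount"],3))
E
```

```text
{'t': np.float64(0.0), 'q': array([ 1.139,  0.053,  1.614, -0.   ,  1.476, -0.119]), 'dq': array([-0.   ,  0.001, -0.002,  0.001,  0.001,  0.002]), 'effort': array([-1.0000e-03, -3.9367e+01, -3.7018e+01, -0.0000e+00,  7.0000e-03,
       -0.0000e+00]), 'tool_pos': array([0.192, 0.594, 0.249]), 'tool_rot': array([-4.890e-01, -3.103e+00,  3.000e-03]), 'contact_force': array([ 0.365, -0.231, -0.337]), 'wrist_torque': array([-0.048, -0.02 ,  0.006]), 'grip_force': np.float64(0.0), 'opening': np.float64(0.085)}
scene 598.6829914452784 0.026023421454685725 [[ 0.876  0.294 -0.384  1.022]
 [ 0.483 -0.564  0.67  -0.904]
 [-0.02  -0.772 -0.636  0.947]
 [ 0.     0.     0.     1.   ]]
top 581.0099316269224 -0.17305159658824953 [[-0.024 -0.99   0.14   0.334]
 [-1.     0.025  0.005 -0.009]
 [-0.009 -0.14  -0.99   1.474]
 [ 0.     0.     0.     1.   ]]
[[ 0.001 -0.962 -0.273  0.069]
 [ 1.     0.001 -0.    -0.001]
 [ 0.    -0.273  0.962 -0.124]
 [ 0.     0.     0.     1.   ]]
```

View pics/top0.png

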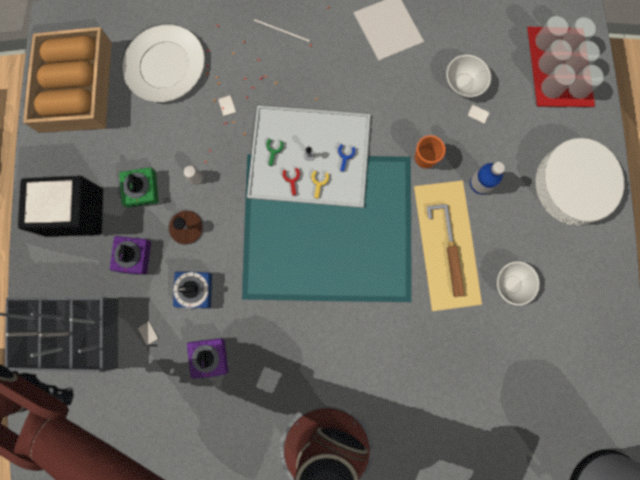

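View pics/scene0.png

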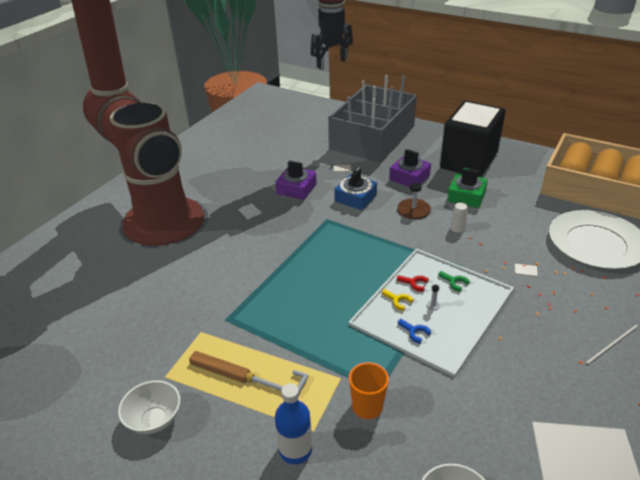

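The top view (up = +x, left = +y) shows the tray at (310,157), with its ball near (309,152). The mat is at x 243–411, y 157–300, and the hook on its strip spans (432,210)–(460,295). The stand is at (185,226), the blue counter at (191,289), and all four clips are in the tray. Next I measure these.

```bash
cat >> h.py <<'E'
HS={"red":[(0,8),(174,180)],"yellow":[(18,30)],"green":[(55,80)],"blue":[(105,125)]}
def blobs(d,ranges,s=90,v=50,amin=30,roi=None):
    hsv=cv2.cvtColor(d["img"],cv2.COLOR_RGB2HSV);m=np.zeros(hsv.shape[:2],np.uint8)
    for a,b in ranges:m|=cv2.inRange(hsv,(a,s,v),(b,255,255))
    if roi: k=np.zeros_like(m);k[roi[1]:roi[3],roi[0]:roi[2]]=255;m&=k
    n,l,st,ce=cv2.connectedComponentsWithStats(m)
    return [(st[i,4],ce[i],(l==i).astype(np.uint8)) for i in range(1,n) if st[i,4]>=amin],m
E
python3 - <<'E'
from h import *
d=snap("top")
for n,(u,z) in {"mat_nr":((411,300),0),"mat_fr":((411,157),0),"mat_nl":((243,299),0),"tr_fl":((257,107),.01),"tr_fr":((371,114),.01),"tr_nr":((365,207),.01),"tr_nl":((248,197),.01),"ball":((309,152),.058),"foot":((185,226),.008)}.items(): print(n,plane(d,u,z)[0].round(3))
hsv=cv2.cvtColor(d["img"],cv2.COLOR_RGB2HSV)
for n,r,roi,z,s in [("mat",[(80,95)],(230,140,430,310),0,100),("strip",[(18,32)],(410,175,490,315),0,60),("handle",[(5,16)],(435,235,480,310),.02,100),("dialbox",[(105,120)],(165,265,220,315),.045,100),("red",HS["red"],(248,107,371,207),.017,90),("yel",HS["yellow"],(248,107,371,207),.017,90),("green",HS["green"],(248,107,371,207),.017,80),("blue",HS["blue"],(248,107,371,207),.017,90)]:
    b,m=blobs(d,r,s=s,roi=roi,amin=20)
    for a,c,k in b:
        pts=cv2.findNonZero(k); P=plane(d,pts.reshape(-1,2),z)[:,:2]
        rect=cv2.minAreaRect((P*1000).astype(np.float32))
        print(n,a,c.round(1),plane(d,c,z)[0].round(3),np.round(rect[0],0),np.round(rect[1],0),round(rect[2],1))
i=d["img"]
a=cv2.resize(i[170:320,410:510],None,fx=4,fy=4,interpolation=cv2.INTER_CUBIC)
b=cv2.resize(i[205:355,160:250],None,fx=4,fy=4,interpolation=cv2.INTER_CUBIC)
cv2.imwrite("pics/c1.png",np.hstack([a,b])[:,:,::-1])
E
```

```text
mat_nr [ 0.368 -0.225  0.   ]
mat_fr [ 0.741 -0.242  0.   ]
mat_nl [0.381 0.201 0.   ]
tr_fl [0.887 0.161 0.01 ]
tr_fr [ 0.858 -0.141  0.01 ]
tr_nr [ 0.608 -0.115  0.01 ]
tr_nl [0.643 0.185 0.01 ]
ball [0.744 0.024 0.058]
foot [0.572 0.35  0.008]
mat 4881 [353.6 229.5] [ 0.552 -0.085  0.   ] [562. -17.] [424. 374.] 87.7
mat 56 [335.2 210.4] [ 0.603 -0.039  0.   ] [600. -42.] [53. 23.] 84.1
mat 62 [280.8 218.7] [0.585 0.102 0.   ] [586. 102.] [20. 54.] 12.7
mat 74 [357.1 225.2] [ 0.563 -0.094  0.   ] [561. -94.] [52. 31.] 22.3
mat 56 [330.6 225. ] [ 0.565 -0.026  0.   ] [567. -23.] [37. 28.] 29.1
mat 24 [317.8 222.6] [0.573 0.007 0.   ] [571.   7.] [27. 16.] 5.7
mat 346 [278.7 234.2] [0.545 0.108 0.   ] [554. 102.] [ 71. 152.] 24.8
mat 28 [345.7 226.4] [ 0.561 -0.065  0.   ] [559. -65.] [25. 18.] 24.7
mat 31 [356.7 243.8] [ 0.515 -0.092  0.   ] [516. -92.] [23. 27.] 43.5
mat 25 [284.2 247.6] [0.51  0.094 0.   ] [509.  95.] [18. 18.] 43.7
mat 47 [319.6 250.4] [0.501 0.004 0.   ] [501.   6.] [34. 27.] 8.8
mat 52 [275.1 256.5] [0.488 0.118 0.   ] [489. 116.] [22. 38.] 22.0
mat 77 [292.7 258.6] [0.481 0.073 0.   ] [482.  76.] [64. 28.] 88.6
mat 21 [360.2 259.3] [ 0.475 -0.099  0.   ] [ 476. -100.] [12. 23.] 6.6
strip 5670 [446.8 244.1] [ 0.508 -0.324  0.   ] [ 508. -326.] [329. 134.] 5.6
handle 510 [455.3 270.8] [ 0.438 -0.338  0.02 ] [ 439. -338.] [128.  27.] 6.0
dialbox 36 [177.5 274.4] [0.444 0.359 0.045] [445. 360.] [12. 25.] 39.5
dialbox 173 [207.  290.7] [0.402 0.284 0.045] [404. 289.] [28. 84.] 88.1
dialbox 37 [176.2 303.5] [0.372 0.362 0.045] [371. 363.] [27. 12.] 41.6
red 169 [291.9 179.9] [0.683 0.07  0.017] [679.  71.] [67. 44.] 7.4
yel 186 [318.6 183. ] [0.673 0.002 0.017] [670.  -0.] [44. 68.] 88.5
green 131 [272.9 151.1] [0.761 0.119 0.017] [760. 114.] [39. 68.] 89.6
blue 156 [344.8 156.4] [ 0.742 -0.068  0.017] [739. -71.] [42. 67.] 88.3
```

View pics/c1.png

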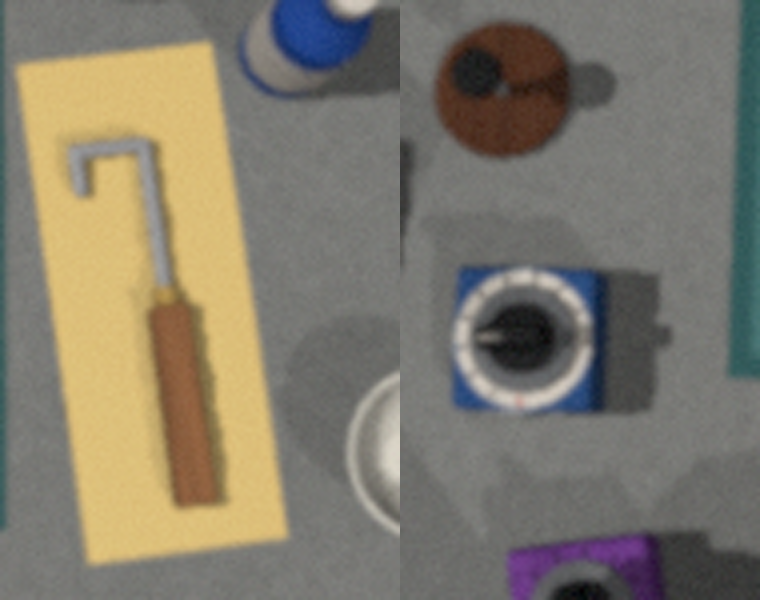

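The crop shows the hook's J bending toward +y, with its bar end at the far side and its axis about 6° off x. The dial's white mark points to +y, at crop (480,338). The red zero tick points to −x, at crop (520,402), so the knob is about 90° off or more. Now I plan the first moves.

```bash
cat >> h.py <<'E'
def plan(wps):
    "wps (x,y,z,tool-y angle deg): print tool shift(cm)/turn per leg, legs split to <=25cm/40deg"
    o=ctrl.get_obs();p=np.array(o["tool_pos"]);a=yaw();print("at",p.round(4),round(a,1),"op",round(float(o["opening"]),4),"t",round(o["t"],1))
    for w in wps:
        q=np.array(w[:3]);da=(w[3]-a+180)%360-180
        n=int(max(1,np.ceil(np.linalg.norm(q-p)/.245),np.ceil(abs(da)/42)))
        s=(q-p)/n
        for i in range(n):
            t=np.radians(a);Y=np.array([np.cos(t),np.sin(t),0]);X=np.array([-Y[1],Y[0],0])
            v=[s@X*100,s@Y*100,-s[2]*100,-da/n]
            print(w,i,np.round(v,2)); a+=da/n
        p=q
E
python3 - <<'E'
from h import *
o=ctrl.get_obs();print(R.from_rotvec(o["tool_rot"]).as_matrix().round(3))
plan([(.45,.3,.25,80),(.45,-.1,.25,90),(.45,-.335,.2,96)])
E
```

```text
[[-0.951  0.308 -0.001]
 [ 0.308  0.951 -0.001]
 [ 0.    -0.001 -1.   ]]
at [0.1922 0.5943 0.2495] 72.1 op 0.0856 t 0.2
(0.45, 0.3, 0.25, 80) 0 [-16.79 -10.03  -0.03  -3.96]
(0.45, 0.3, 0.25, 80) 1 [-16.06 -11.17  -0.03  -3.96]
(0.45, -0.1, 0.25, 90) 0 [ -3.47 -19.7   -0.    -5.  ]
(0.45, -0.1, 0.25, 90) 1 [ -1.74 -19.92  -0.    -5.  ]
(0.45, -0.335, 0.2, 96) 0 [ -0.  -23.5   5.   -6. ]
```

Call:
{"name": "servo_tool", "arguments": {"increments": [[[8.5,-16.8,-10,0,-4],[8.5,-16.8,-10,0,-4],[8.5,-16.8,-10,0,-4],[8.5,-16.8,-10,0,-4],[8.5,-16.8,-10,0,-4]]]}}

```text
t: 0.7
tool_pos: [0.3243, 0.4444, 0.2501]
tool_rot: [0.39, 3.116, -0.002]
contact_force: [0.4, 1.3, -0.3]
opening: 0.0852
grip_force: 0.0
```

Call:
{"name": "servo_tool", "arguments": {"increments": [[[8.5,-16,-11.2,0,-4],[8.5,-16,-11.2,0,-4],[8.5,-16,-11.2,0,-4],[8.5,-16,-11.2,0,-4],[8.5,-16,-11.2,0,-4]]]}}

```text
t: 1.2
tool_pos: [0.4523, 0.2975, 0.2502]
tool_rot: [0.281, 3.128, -0.002]
contact_force: [-0.7, 0.4, 0.1]
opening: 0.0849
grip_force: 0.0
```

Call:
{"name": "servo_tool", "arguments": {"increments": [[[8.5,-3.5,-19.7,0,-5],[8.5,-3.5,-19.7,0,-5],[8.5,-3.5,-19.7,0,-5],[8.5,-3.5,-19.7,0,-5],[8.5,-3.5,-19.7,0,-5]]]}}

```text
t: 1.7
tool_pos: [0.4502, 0.0969, 0.2503]
tool_rot: [0.145, 3.138, -0.002]
contact_force: [0.4, 1.0, 0.2]
opening: 0.0851
grip_force: 0.0
```

Call:
{"name": "servo_tool", "arguments": {"increments": [[[8.5,-1.7,-20,0,-5],[8.5,-1.7,-20,0,-5],[8.5,-1.7,-20,0,-5],[8.5,-1.7,-20,0,-5],[8.5,-1.7,-20,0,-5]]]}}

```text
t: 2.2
tool_pos: [0.45, -0.1036, 0.2503]
tool_rot: [-0.007, -3.141, 0.002]
contact_force: [0.6, -0.1, 0.5]
opening: 0.0849
grip_force: 0.0
```

Call:
{"name": "servo_tool", "arguments": {"increments": [[[8.5,0,-23.5,5,-6],[8.5,0,-23.5,5,-6],[8.5,0,-23.5,5,-6],[8.5,0,-23.5,5,-6],[8.5,0,-23.5,5,-6]]]}}

```text
t: 2.7
tool_pos: [0.4513, -0.3356, 0.1994]
tool_rot: [-0.168, 3.137, 0.002]
contact_force: [0.9, 0.7, 0.3]
opening: 0.0849
grip_force: 0.0
```

```bash
python3 - <<'E'
from h import *
plan([(.459,-.336,.022,96)])
d=snap("wrist","w1.png")
b,m=blobs(d,[(5,16)],s=90,amin=200)
for a,c,k in b:
    P=plane(d,cv2.findNonZero(k).reshape(-1,2),.02)[:,:2];r=cv2.minAreaRect((P*1000).astype(np.float32))
    print(a,c.round(0),np.round(r[0],1),np.round(r[1],1),round(r[2],1))
E
```

```text
at [ 0.4513 -0.3356  0.1994] 96.1 op 0.0849 t 2.7
(0.459, -0.336, 0.022, 96) 0 [-0.76 -0.12 17.74  0.13]
4301 [317. 201.] [ 439.3 -339.1] [127.6  24.4] 5.5
```

View pics/w1.png

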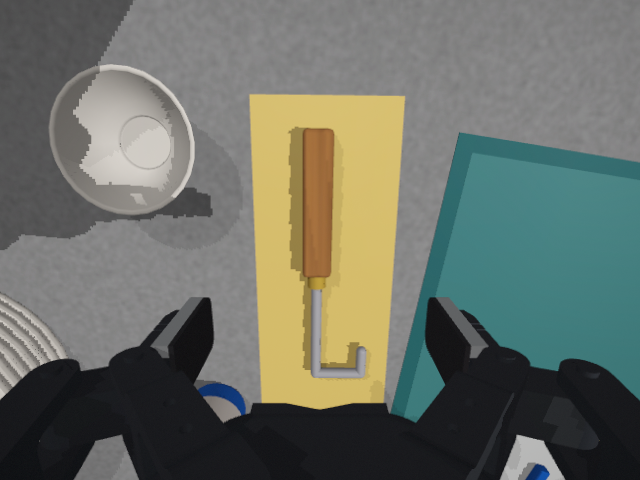

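The wrist view shows the hook handle at (317,200), between the fingers, matching my estimate. I'll descend and grip.

Call:
{"name": "servo_tool", "arguments": {"increments": [[[6,-0.8,-0.2,4.5,0],[6,-0.8,-0.2,9,0],[6,-0.8,-0.2,13.5,0],[6,-0.8,-0.2,17,0],[6,-0.8,-0.2,17.8,0]]], "newtons": 80}}

```text
t: 3.25
tool_pos: [0.4568, -0.3317, 0.017]
tool_rot: [0.169, -3.131, -0.012]
contact_force: [-0.7, 0.6, -0.9]
opening: 0.0601
grip_force: 0.0
```

Call:
{"name": "servo_tool", "arguments": {"increments": [[[1.5,0,0,0,0],[1.5,0,0,0,0],[1.5,0,0,0,0],[1.5,0,0,0,0],[1.5,0,0,0,0]]], "newtons": 80}}

```text
t: 3.75
tool_pos: [0.4605, -0.3377, 0.0254]
tool_rot: [-0.166, 3.133, -0.005]
contact_force: [0.7, 2.3, 7.2]
opening: 0.0237
grip_force: 81.3
```

Call:
{"name": "servo_tool", "arguments": {"increments": [[[1.5,0,0,-2,0],[1.5,0,0,-5,0],[1.5,0,0,-9,0],[1.5,0,0,-12,0],[1.5,0,0,-12,0]]]}}

```text
t: 4.25
tool_pos: [0.461, -0.3389, 0.1488]
tool_rot: [-0.166, 3.129, -0.013]
contact_force: [0.3, -1.2, -1.1]
opening: 0.0237
grip_force: 80.4
```

```bash
python3 - <<'E'
from h import *
plan([(.45,-.15,.142,96),(.626,-.0275,.142,102.7)])
d=snap("wrist","w2.png")
E
```

```text
at [ 0.461  -0.3389  0.1488] 96.1 op 0.0237 t 4.2
(0.45, -0.15, 0.142, 96) 0 [-0.9  18.9   0.68  0.06]
(0.626, -0.0275, 0.142, 102.7) 0 [-18.78  10.34  -0.    -6.7 ]
```

View pics/w2.png

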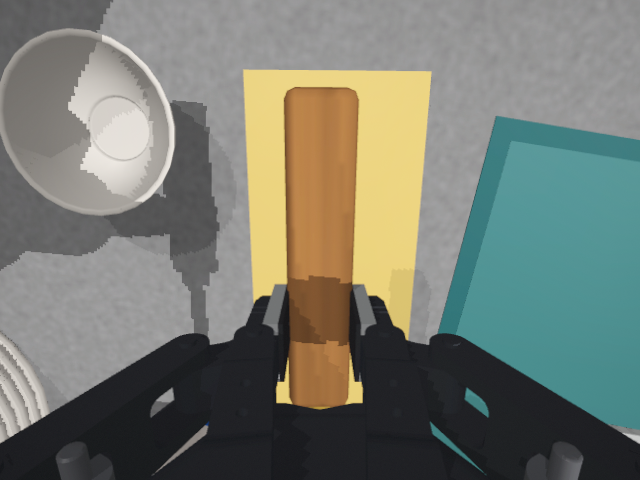

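The hook is held square between the pads at (320,300). I'll move above the post.

Call:
{"name": "servo_tool", "arguments": {"increments": [[[1.5,-0.9,4,0,0],[1.5,-0.9,8,0,0],[1.5,-0.9,13,0,0],[1.5,-0.9,17,0,0],[1.5,-0.9,18.9,0,0]]]}}

```text
t: 4.8
tool_pos: [0.4452, -0.144, 0.1393]
tool_rot: [0.169, -3.133, -0.005]
contact_force: [0.1, -0.2, -2.2]
opening: 0.0238
grip_force: 80.3
```

Call:
{"name": "servo_tool", "arguments": {"increments": [[[1.5,-4,2.2,0,-2],[1.5,-8,4.4,0,-4],[1.5,-12.5,7,0,-6],[1.5,-17,9.4,0,-6.7],[1.5,-18.8,10.3,0,-6.7]]]}}

```text
t: 5.3
tool_pos: [0.6246, -0.0225, 0.1396]
tool_rot: [0.353, -3.119, -0.002]
contact_force: [-1.2, -0.4, -1.9]
opening: 0.0238
grip_force: 80.3
```

Call:
{"name": "servo_tool", "arguments": {"increments": [[[1.5,0,0,0,0],[1.5,0,0,0,0]]]}}

```text
t: 5.5
tool_pos: [0.6221, -0.0249, 0.1397]
tool_rot: [0.35, -3.118, -0.001]
contact_force: [0.6, -1.4, -1.3]
opening: 0.024
grip_force: 80.3
```

```bash
python3 - <<'E'
from h import *
plan([])
a=snap("top");b=snap("scene")
c=lambda i:cv2.resize(i,(380,380),interpolation=cv2.INTER_CUBIC)
o=ctrl.get_obs()
pk=np.array(o["tool_pos"])+[.13*np.cos(.2217)-.0225*np.sin(.2217),.13*np.sin(.2217)+.0225*np.cos(.2217),-.0145]
print(pk.round(4),proj(a,pk),proj(b,pk),proj(a,[.748,.023,.058]),proj(b,[.748,.023,.058]))
cv2.imwrite("pics/c2.png",np.hstack([c(a["img"][90:230,240:380]),c(b["img"][200:380,350:530])])[:,:,::-1])
E
```

```text
at [ 0.6221 -0.0249  0.1397] 102.8 op 0.024 t 5.5
[0.7437 0.0249 0.1261] [[307.80012557 144.27458182]] [[434.45696282 263.86151213]] [[309.35066515 150.50192216]] [[433.08730506 288.90781902]]
```

View pics/c2.png

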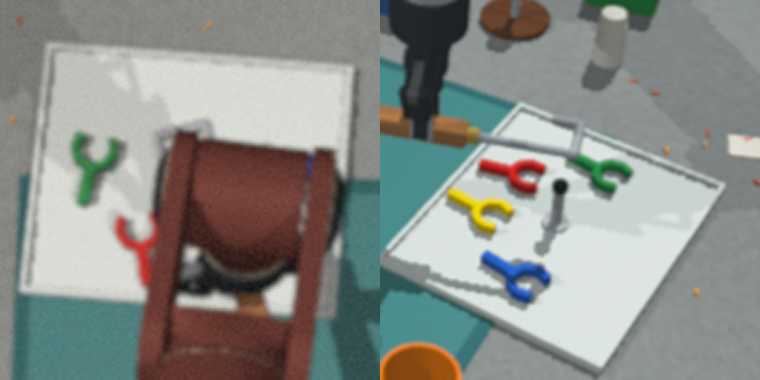

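The scene view shows the J over the tray with its pocket near the ball (ball at ~(435,289), pocket ~(437,264)). This matches the prediction. I'll shift 9 mm forward and lower, checking the force.

Call:
{"name": "servo_tool", "arguments": {"increments": [[[1.5,-0.9,-0.2,0,0],[1.5,-0.9,-0.2,1.5,0],[1.5,-0.9,-0.2,3,0],[1.5,-0.9,-0.2,4,0],[1.5,-0.9,-0.2,4,0]]]}}

```text
t: 6.1
tool_pos: [0.6304, -0.0249, 0.0986]
tool_rot: [0.349, -3.116, -0.003]
contact_force: [0.2, 0.6, -1.5]
opening: 0.0235
grip_force: 80.3
```

```bash
python3 - <<'E'
from h import *
plan([])
b=snap("scene");a=snap("top")
cv2.imwrite("pics/c3.png",cv2.resize(b["img"][230:330,380:500],(720,600),interpolation=cv2.INTER_CUBIC)[:,:,::-1])
E
```

```text
at [ 0.6304 -0.0249  0.0986] 102.8 op 0.0235 t 6.1
```

View pics/c3.png

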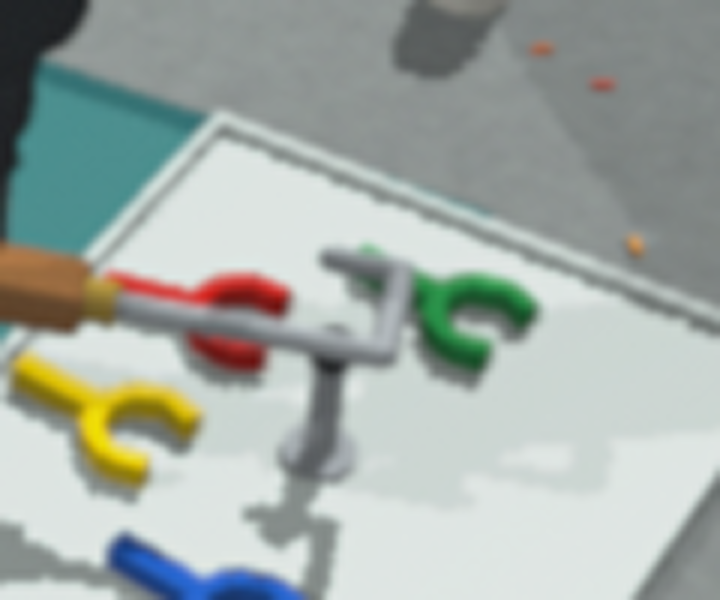

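In the crop, the J is above the ball at (335,350). Projected down, the post sits ~6 mm toward the lip, with 20 mm of room to the bar. I'll shift 5 mm to +y and lower.

Call:
{"name": "servo_tool", "arguments": {"increments": [[[1.5,0,0.5,0,0],[1.5,0,0.5,1,0],[1.5,0,0.5,2.2,0],[1.5,0,0.5,3.4,0],[1.5,0,0.5,4.1,0]]]}}

```text
t: 6.7
tool_pos: [0.6304, -0.0201, 0.0589]
tool_rot: [0.349, -3.119, -0.001]
contact_force: [0.6, 0.4, -2.1]
opening: 0.024
grip_force: 80.3
```

Call:
{"name": "servo_tool", "arguments": {"increments": [[[1.5,0,0,0,0]]]}}

```text
t: 6.8
tool_pos: [0.6301, -0.02, 0.0588]
tool_rot: [0.349, -3.118, -0.002]
contact_force: [-0.6, -0.0, -1.8]
opening: 0.0237
grip_force: 80.3
```

```bash
python3 - <<'E'
from h import *
plan([])
b=snap("scene");print(ctrl.get_obs()["contact_force"])
cv2.imwrite("pics/c4.png",cv2.resize(b["img"][240:320,390:480],(540,480),interpolation=cv2.INTER_CUBIC)[:,:,::-1])
E
```

```text
at [ 0.6301 -0.02    0.0588] 102.8 op 0.0237 t 6.8
[ 0.18791782 -0.14289858 -2.22798786]
```

View pics/c4.png

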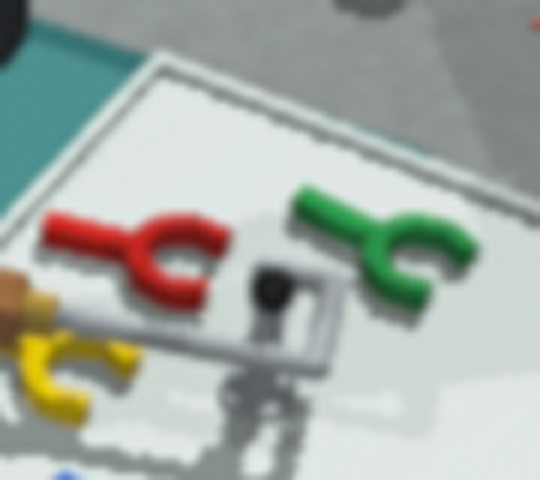

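The ball (crop (270,285)) sticks up inside the pocket, so the post is captured. I'll drag gently.

Call:
{"name": "servo_tool", "arguments": {"increments": [[[1.5,1,0,0,0],[1.5,2,0,0,0],[1.5,4,0,0,0],[1.5,6,0,0,0],[1.5,8,0,0,0]]]}}

```text
t: 7.35
tool_pos: [0.5536, -0.0382, 0.0625]
tool_rot: [-0.349, 3.118, -0.001]
contact_force: [2.9, -0.5, -1.1]
opening: 0.0239
grip_force: 80.3
```

Call:
{"name": "servo_tool", "arguments": {"increments": [[[1.5,2,0,0,0],[1.5,4,0,0,0],[1.5,6,0,0,0],[1.5,7.5,0,0,0],[1.5,8.5,0,0,0]]]}}

```text
t: 7.85
tool_pos: [0.4704, -0.057, 0.0623]
tool_rot: [-0.348, 3.119, -0.001]
contact_force: [2.9, 0.8, -1.4]
opening: 0.0239
grip_force: 80.4
```

Call:
{"name": "servo_tool", "arguments": {"increments": [[[1.5,1,0,0,0],[1.5,2,0,0,0],[1.5,3,0,0,0],[1.5,3.7,0,0,0],[1.5,3.9,0,0,0]]]}}

```text
t: 8.35
tool_pos: [0.4319, -0.0654, 0.0612]
tool_rot: [0.349, -3.122, -0.0]
contact_force: [3.3, 1.0, -1.7]
opening: 0.0238
grip_force: 80.4
```

```bash
python3 - <<'E'
from h import *
plan([])
b=snap("scene","s5.png")
E
```

```text
at [ 0.4319 -0.0654  0.0612] 102.8 op 0.0238 t 8.3
```

View pics/s5.png

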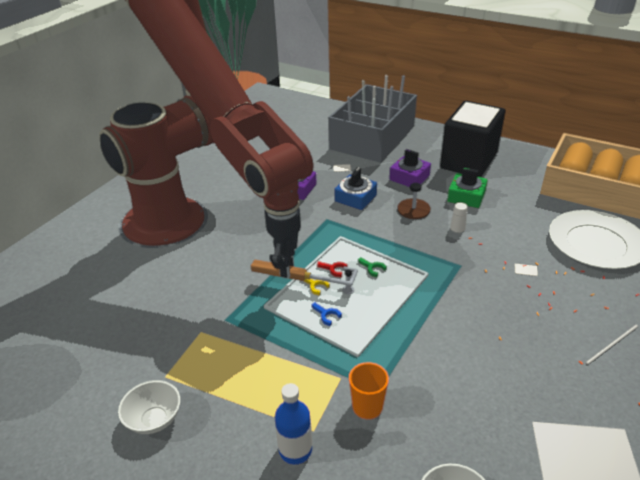

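The scene shows the tray well inside the mat. The hook is still around the post at (350,273).

```bash
python3 - <<'E'
from h import *
b=snap("scene");print(plane(b,(350,273),.058))
o=ctrl.get_obs()
import builtins
# plan from raised pose
plan([(.4416,-.0632,.0612,102.8),(.4416,-.0632,.152,102.8),(.474,-.2,.152,98),(.474,-.329,.12,95.6),(.474,-.329,.028,95.6)])
E
```

```text
[[ 0.5657556  -0.01408377  0.058     ]]
at [ 0.4318 -0.0654  0.0609] 102.8 op 0.0238 t 8.4
(0.4416, -0.0632, 0.0612, 102.8) 0 [-1.   -0.   -0.03 -0.03]
(0.4416, -0.0632, 0.152, 102.8) 0 [ 0.    0.   -9.08 -0.  ]
(0.474, -0.2, 0.152, 98) 0 [ -0.13 -14.06  -0.     4.8 ]
(0.474, -0.329, 0.12, 95.6) 0 [  1.8  -12.77   3.2    2.4 ]
(0.474, -0.329, 0.028, 95.6) 0 [ 0.   0.   9.2 -0. ]
```

Call:
{"name": "servo_tool", "arguments": {"increments": [[[1.5,-0.5,0,0,0],[1.5,-1,0,0,0],[1.5,-1,0,-1,0],[1.5,-1,0,-3,0],[1.5,-1,0,-5,0]]]}}

```text
t: 8.95
tool_pos: [0.4421, -0.0629, 0.1119]
tool_rot: [0.35, -3.12, -0.001]
contact_force: [-0.1, -0.8, -1.1]
opening: 0.0237
grip_force: 80.3
```

Call:
{"name": "servo_tool", "arguments": {"increments": [[[1.5,0,0,-4,0],[1.5,0,-4,-4,1],[1.5,0,-8,-4,3],[1.5,-0.1,-12,-4,4.8],[1.5,-0.1,-14,-4,4.8]]]}}

```text
t: 9.45
tool_pos: [0.4751, -0.2021, 0.1523]
tool_rot: [-0.216, 3.134, -0.002]
contact_force: [-0.1, 0.0, -2.3]
opening: 0.0238
grip_force: 80.3
```

Call:
{"name": "servo_tool", "arguments": {"increments": [[[1.5,0.6,-4,0,1],[1.5,1.2,-8,0,2.4],[1.5,1.8,-12,1,2.4],[1.5,1.8,-12.8,2,2.4],[1.5,1.8,-12.8,3.2,2.4]]]}}

```text
t: 9.95
tool_pos: [0.4745, -0.3296, 0.1191]
tool_rot: [-0.151, 3.138, 0.0]
contact_force: [-0.3, 0.2, -1.0]
opening: 0.0239
grip_force: 80.3
```

Call:
{"name": "servo_tool", "arguments": {"increments": [[[1.5,0,0,2.5,0],[1.5,0,0,5,0],[1.5,0,0,7,0],[1.5,0,0,8,0],[1.5,0,0,8.7,0]]]}}

```text
t: 10.45
tool_pos: [0.474, -0.3269, 0.031]
tool_rot: [0.155, -3.136, -0.003]
contact_force: [-0.6, 0.2, -1.9]
opening: 0.0238
grip_force: 80.3
```

```bash
python3 - <<'E'
from h import *
plan([(.474,-.329,.026,95.6)]);print(ctrl.get_obs()["contact_force"])
E
```

```text
at [ 0.474  -0.3269  0.031 ] 95.7 op 0.0238 t 10.4
(0.474, -0.329, 0.026, 95.6) 0 [ 0.02 -0.21  0.5   0.06]
[-0.61770431  0.21854043 -1.92449558]
```

Call:
{"name": "servo_tool", "arguments": {"increments": [[[1.5,0,0,0.3,0],[1.5,0,0,0.5,0],[3,0,0,0.5,0],[5,0,0,0.5,0],[6.5,0,0,0.5,0]]]}}

```text
t: 10.95
tool_pos: [0.4749, -0.3293, 0.0284]
tool_rot: [-0.153, 3.136, -0.002]
contact_force: [-0.3, 0.4, -0.5]
opening: 0.0578
grip_force: 0.0
```

Call:
{"name": "servo_tool", "arguments": {"increments": [[[6.5,0,0,0,0],[6.5,0,0,0,0],[6.5,0,0,-2,0],[6.5,0,0,-6,0],[6.5,0,0,-11,0]]]}}

```text
t: 11.45
tool_pos: [0.4728, -0.3274, 0.1359]
tool_rot: [0.152, -3.134, -0.006]
contact_force: [0.4, -1.3, 0.3]
opening: 0.0649
grip_force: 0.0
```

Call:
{"name": "servo_tool", "arguments": {"increments": [[[8.5,0,0,-5,0],[8.5,2,5,-10,2],[8.5,3,10,-14,4],[8.5,5,15,-14,5.6],[8.5,5,19,-14,5.6]]]}}

```text
t: 11.95
tool_pos: [0.4118, -0.1676, 0.2765]
tool_rot: [0.004, 3.138, -0.003]
contact_force: [0.8, 1.2, 0.1]
opening: 0.0848
grip_force: 0.0
```

```bash
python3 - <<'E'
from h import *
plan([])
d=snap("top","t6.png")
for n,r,roi,z,s in [("strip",[(18,32)],(410,175,490,315),0,60),("handle",[(5,16)],(425,215,480,310),.02,100),("red",HS["red"],(248,107,371,307),.017,90),("yel",HS["yellow"],(248,107,371,307),.017,90),("green",HS["green"],(248,107,371,307),.017,80),("blue",HS["blue"],(248,107,371,307),.017,90)]:
    b,m=blobs(d,r,s=s,roi=roi,amin=20)
    for a,c,k in b:
        P=plane(d,cv2.findNonZero(k).reshape(-1,2),z)[:,:2]
        r=cv2.minAreaRect((P*1000).astype(np.float32));print(n,a,c.round(),np.round(r[0]),np.round(r[1]),round(r[2],1))
d=snap("wrist","w6.png")
E
```

```text
at [ 0.4118 -0.1676  0.2765] 89.8 op 0.0848 t 11.9
strip 4171 [450. 234.] [ 508. -325.] [329. 135.] 5.8
handle 634 [445. 261.] [ 460. -313.] [103. 114.] 87.3
handle 42 [440. 281.] [ 411. -295.] [23. 20.] 65.5
handle 53 [435. 291.] [ 390. -284.] [34. 25.] 43.2
handle 27 [447. 290.] [ 389. -315.] [18. 31.] 81.6
handle 39 [446. 301.] [ 366. -307.] [17. 46.] 52.5
handle 23 [435. 306.] [ 350. -281.] [14. 29.] 3.7
red 170 [310. 253.] [492.  30.] [40. 68.] 88.9
red 92 [367. 301.] [ 376. -108.] [22. 40.] 88.1
yel 191 [337. 255.] [482. -44.] [43. 68.] 88.3
green 132 [291. 222.] [572.  72.] [41. 64.] 88.9
blue 128 [362. 229.] [ 552. -111.] [67. 32.] 6.5
```

View pics/w6.png

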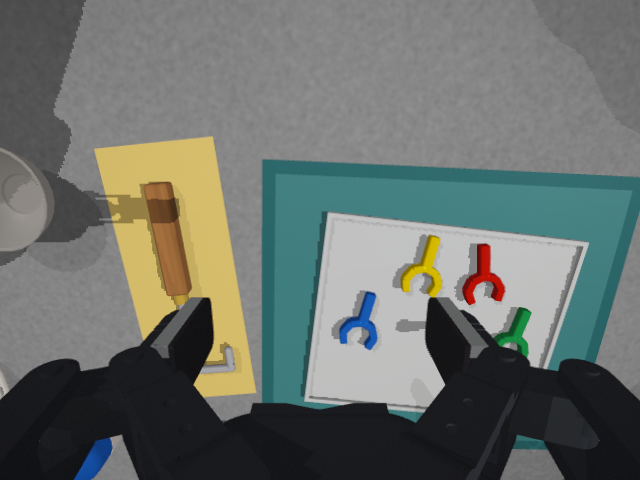

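The wrist view shows the hook flat on its strip at (165,240). All clips lie in the tray with tabs toward the robot and gaps facing away. Next I move over the tray to measure the clip poses.

Call:
{"name": "servo_tool", "arguments": {"increments": [[[8.5,-4.5,4.5,-1,0],[8.5,-9,9,-2,0],[8.5,-12,12,-2.4,0],[8.5,-14.8,14.8,-2.4,0],[8.5,-14.8,14.8,-2.4,0]]]}}

```text
t: 12.55
tool_pos: [0.5627, -0.0174, 0.2975]
tool_rot: [-0.006, 3.141, 0.002]
contact_force: [-0.1, -0.7, -0.9]
opening: 0.085
grip_force: 0.0
```

Call:
{"name": "servo_tool", "arguments": {"increments": [[[8.5,0,0,0,0]]]}}

```text
t: 12.65
tool_pos: [0.561, -0.0194, 0.2971]
tool_rot: [0.003, -3.14, 0.0]
contact_force: [-1.3, -0.8, 0.2]
opening: 0.0852
grip_force: 0.0
```

```bash
cat >> h.py <<'E'
def clips(d,z=.012,amin=150):
    out={}
    for n,r in HS.items():
        b,m=blobs(d,r,s=110,v=40,amin=amin,roi=(2,2,638,478))
        for a,c,k in sorted(b,key=lambda t:-t[0])[:1]:
            P=plane(d,cv2.findNonZero(k).reshape(-1,2),z)[:,:2]
            m0,e=cv2.PCACompute(P.astype(np.float32),mean=None);m0=m0[0];e=e[0]
            q=P-m0;s=q@e;w=q@np.array([-e[1],e[0]])
            if np.ptp(w[s<s.min()+.012])>np.ptp(w[s>s.max()-.012]): e=-e;s=-s   # tab at -e
            end=m0+e*np.percentile(s,.5)
            out[n]=(end+.015*e,end+.057*e,np.degrees(np.arctan2(e[1],e[0])),np.ptp(s),np.ptp(w))
    return out
E
python3 - <<'E'
from h import *
plan([])
d=snap("wrist","w7.png")
for k,v in clips(d).items():print(k,*[np.round(x,4) for x in v])
d=snap("top")
print("stem foot",plane(d,(185.5,227),.008),"cap",plane(d,(179.3,223),.078))
print("shaker",plane(d,(190,172),.072),"dial",plane(d,(190,288),.089))
E
```

```text
at [ 0.561  -0.0194  0.2971] 90.1 op 0.0852 t 12.7
red [0.4732 0.0251] [0.5148 0.0309] 7.9206 0.0702 0.0467
yellow [ 0.3749 -0.2997] [ 0.4168 -0.3018] -2.7699 0.3166 0.1458
green [0.5538 0.0803] [0.5949 0.0717] -11.7646 0.0702 0.0467
blue [0.375  0.2903] [0.4168 0.2948] 6.1095 0.0982 0.0478
stem foot [[0.5688915 0.3484189 0.008    ]] cap [[0.56807026 0.34708272 0.078     ]]
shaker [[0.69796071 0.32323088 0.072     ]] dial [[0.40712758 0.31683396 0.089     ]]
```

View pics/w7.png

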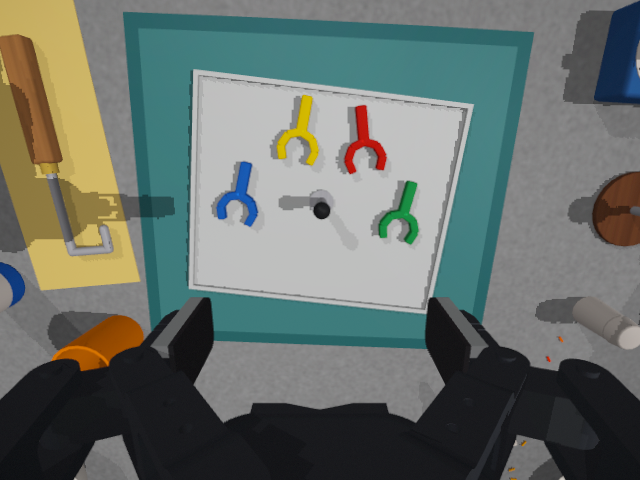

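The view shows all four clips in the tray: yellow (300,130), red (365,140), blue (238,195), green (402,212), and the stand foot at (630,208). I'll restrict the masks to the tray and plan the red clip.

```bash
sed -i 's/def clips(d,z=.012,amin=150):/def clips(d,z=.012,amin=150,roi=(185,65,480,315)):/; s/roi=(2,2,638,478))/roi=roi)/; s/end+.015\*e,end/end+.019*e,end/' h.py
cat >> h.py <<'E'
STEM=np.array([.5688,.3483])
def job(tab,ang,zins,phi=60,zg=.029):
    u=np.array([np.cos(np.radians(phi)),np.sin(np.radians(phi))])
    f=STEM-.038*u; s=f-.06*u
    plan([(*tab,.1,90+ang),(*tab,zg,90+ang),(*tab,.125,90+ang),(*s,.125,90+phi),(*s,zins,90+phi),(*f,zins,90+phi)])
E
python3 - <<'E'
from h import *
d=snap("wrist")
c=clips(d)
for k,v in c.items():print(k,*[np.round(x,4) for x in v])
job(c["red"][0],c["red"][2],.034)
E
```

```text
red [0.4772 0.0255] [0.5148 0.0311] 8.3847 0.0704 0.0459
yellow [ 0.4671 -0.0371] [ 0.5043 -0.0451] -12.1539 0.0704 0.0461
green [0.5577 0.0792] [0.595 0.072] -10.9673 0.0709 0.047
blue [ 0.5368 -0.106 ] [ 0.5734 -0.1161] -15.4393 0.0705 0.0466
at [ 0.5596 -0.0213  0.2975] 89.9 op 0.0848 t 12.8
(np.float64(0.47722987141435147), np.float64(0.025527079311222202), 0.1, np.float32(98.38472)) 0 [ 8.24  4.67 19.75 -8.48]
(np.float64(0.47722987141435147), np.float64(0.025527079311222202), 0.029, np.float32(98.38472)) 0 [ 0.   0.   7.1 -0. ]
(np.float64(0.47722987141435147), np.float64(0.025527079311222202), 0.125, np.float32(98.38472)) 0 [ 0.   0.  -9.6 -0. ]
(np.float64(0.5197999999999999), np.float64(0.26342951042912505), 0.125, 150) 0 [ -3.84  11.46  -0.   -25.81]
(np.float64(0.5197999999999999), np.float64(0.26342951042912505), 0.125, 150) 1 [ -8.45   8.64  -0.   -25.81]
(np.float64(0.5197999999999999), np.float64(0.26342951042912505), 0.034, 150) 0 [ 0.   0.   9.1 -0. ]
(np.float64(0.5498), np.float64(0.31539103465619134), 0.034, 150) 0 [-6. -0. -0. -0.]
```

Call:
{"name": "servo_tool", "arguments": {"increments": [[[4.5,2,1.2,4.2,-3],[4.5,4,2.4,8.4,-6],[4.5,6,3.6,12.6,-8.5],[4.5,8.2,4.7,16.6,-8.5],[4.5,8.2,4.7,19.7,-8.5]]], "newtons": 40}}

```text
t: 13.3
tool_pos: [0.4739, 0.0267, 0.0976]
tool_rot: [0.23, -3.129, -0.001]
contact_force: [0.1, -0.7, -0.1]
opening: 0.0448
grip_force: 0.0
```

Call:
{"name": "servo_tool", "arguments": {"increments": [[[4.5,0,0,0,0],[4.5,0,0,0,0]]]}}

```text
t: 13.5
tool_pos: [0.4783, 0.0258, 0.1017]
tool_rot: [-0.23, 3.133, -0.0]
contact_force: [0.9, 0.1, 0.8]
opening: 0.045
grip_force: 0.0
```

```bash
python3 - <<'E'
from h import *
plan([(.4772,.0255,.029,98.4)])
E
```

```text
at [0.4783 0.0258 0.1017] 98.4 op 0.045 t 13.5
(0.4772, 0.0255, 0.029, 98.4) 0 [ 0.12 -0.02  7.27 -0.01]
```

Positions track well, so I can chain the grasp, lift and transfer.

Call:
{"name": "servo_tool", "arguments": {"increments": [[[4.5,0.1,0,3,0],[4.5,0.1,0,5.5,0],[4.5,0.1,0,6.8,0],[4.5,0.1,0,7.2,0],[4.5,0.1,0,7.2,0]]]}}

```text
t: 14.0
tool_pos: [0.4784, 0.0263, 0.0301]
tool_rot: [-0.231, 3.131, -0.001]
contact_force: [1.4, -0.0, -0.6]
opening: 0.0448
grip_force: 0.0
```

Call:
{"name": "servo_tool", "arguments": {"increments": [[[0.5,0,0,0,0],[0.5,0,0,0,0],[0.5,0,0,0,0],[0.5,0,0,0,0],[0.5,0,0,0,0]]], "newtons": 40}}

```text
t: 14.5
tool_pos: [0.4785, 0.0265, 0.0304]
tool_rot: [-0.232, 3.131, -0.001]
contact_force: [-1.3, -1.1, 6.7]
opening: 0.0101
grip_force: 40.5
```

Call:
{"name": "servo_tool", "arguments": {"increments": [[[0.5,0,0,-1,0],[0.5,0,0,-3,0],[0.5,0,0,-6,0],[0.5,0,0,-9,0],[0.5,0,0,-9.6,0]]]}}

```text
t: 15.0
tool_pos: [0.4797, 0.0265, 0.1293]
tool_rot: [-0.232, 3.126, -0.002]
contact_force: [1.4, -0.2, -0.2]
opening: 0.0109
grip_force: 39.8
```

Call:
{"name": "servo_tool", "arguments": {"increments": [[[0.5,-1,3,0,-6],[0.5,-2,6,0,-12],[0.5,-3,9,0,-19],[0.5,-3.8,11.5,0,-26],[0.5,-3.8,11.5,0,-26]]]}}

```text
t: 15.5
tool_pos: [0.4974, 0.1482, 0.124]
tool_rot: [0.937, -2.997, -0.001]
contact_force: [0.5, -1.3, 0.2]
opening: 0.0104
grip_force: 39.8
```

Call:
{"name": "servo_tool", "arguments": {"increments": [[[0.5,-2.1,2.1,0,-6],[0.5,-4.2,4.2,0,-12],[0.5,-6.3,6.3,0,-19],[0.5,-8.4,8.6,0,-25.6],[0.5,-8.4,8.6,0,-25.6]]]}}

```text
t: 16.0
tool_pos: [0.5183, 0.2662, 0.1243]
tool_rot: [1.576, -2.717, -0.001]
contact_force: [-0.9, -0.3, -0.9]
opening: 0.0104
grip_force: 39.8
```

```bash
python3 - <<'E'
from h import *
plan([(.5198,.2634,.034,150)]);print(ctrl.get_obs()["grip_force"])
d=snap("scene");c=lambda i:cv2.resize(i,(400,400),interpolation=cv2.INTER_CUBIC)
w=snap("wrist")
cv2.imwrite("pics/c8.png",np.hstack([c(d["img"][150:270,330:450]),cv2.resize(w["img"],(400,300)),][:1]+[cv2.copyMakeBorder(cv2.resize(w["img"],(400,300)),0,100,0,0,0)])[:,:,::-1])
E
```

```text
at [0.5183 0.2662 0.1243] 150.2 op 0.0104 t 16.0
(0.5198, 0.2634, 0.034, 150) 0 [ 0.17 -0.27  9.03  0.22]
39.76631820201874
```

View pics/c8.png

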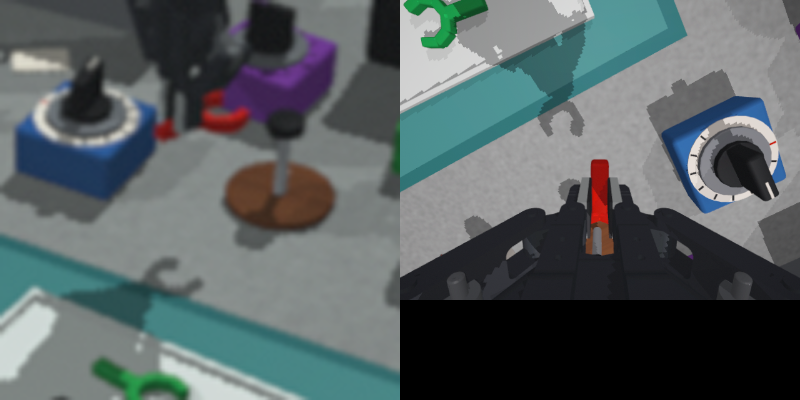

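The red clip is held level. In the wrist view the stem at (597,235) lines up with the tab at (600,190). I'll lower, slide on and check force.

Call:
{"name": "servo_tool", "arguments": {"increments": [[[0.5,0.1,-0.2,3,0],[0.5,0.1,-0.2,6,0],[0.5,0.1,-0.2,8,0],[0.5,0.1,-0.2,8.7,0],[0.5,0.1,-0.2,8.7,0]]]}}

```text
t: 16.6
tool_pos: [0.5187, 0.2611, 0.0366]
tool_rot: [1.568, -2.719, -0.0]
contact_force: [-1.4, 0.2, -1.1]
opening: 0.0105
grip_force: 39.8
```

Call:
{"name": "servo_tool", "arguments": {"increments": [[[0.5,-1.5,0,0,0],[0.5,-3,0,0,0],[0.5,-4.2,0,0,0],[0.5,-4.8,0,0,0],[0.5,-5.4,0,0,0]]]}}

```text
t: 17.1
tool_pos: [0.5472, 0.3097, 0.0387]
tool_rot: [-1.572, 2.719, -0.0]
contact_force: [-0.1, -0.7, 0.4]
opening: 0.0102
grip_force: 39.8
```

Call:
{"name": "servo_tool", "arguments": {"increments": [[[0.5,-0.6,0,0,0],[0.5,-0.6,0,0,0]]]}}

```text
t: 17.3
tool_pos: [0.5499, 0.315, 0.0381]
tool_rot: [-1.573, 2.719, -0.0]
contact_force: [1.0, -0.3, -1.9]
opening: 0.0104
grip_force: 39.8
```

```bash
python3 - <<'E'
from h import *
plan([(.5498,.3154,.036,150)]);print(ctrl.get_obs()["grip_force"])
d=snap("scene");w=snap("wrist")
cv2.imwrite("pics/c9.png",np.hstack([cv2.resize(d["img"][170:250,370:450],(400,400),interpolation=cv2.INTER_CUBIC),cv2.resize(w["img"][200:450,200:450],(400,400))])[:,:,::-1])
E
```

```text
at [0.5499 0.315  0.0381] 150.1 op 0.0104 t 17.3
(0.5498, 0.3154, 0.036, 150) 0 [-0.03  0.03  0.21  0.1 ]
39.763460755348206
```

View pics/c9.png

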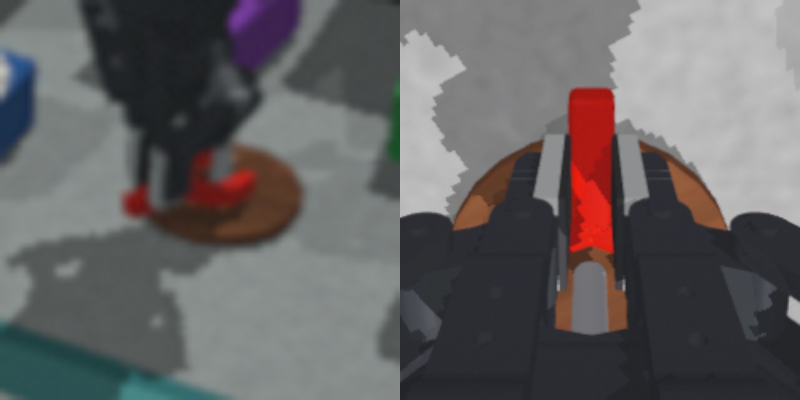

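The clip seems to be around the stem, aligned laterally. I'll check the stem base (wrist ~(319,364)) for depth.

```bash
python3 - <<'E'
from h import *
w=snap("wrist");p=plane(w,(318.75,363.75),.008)[0,:2];u=np.array([.5,.866]);print(p+.005*u, STEM, (p+.005*u-STEM)@u)
E
```

```text
[0.57055188 0.35054593] [0.5688 0.3483] 0.0028209153196351406
```

Call:
{"name": "servo_tool", "arguments": {"increments": [[[0.5,-0.2,0,0.2,0],[0.5,-0.2,0,0.2,0],[2.5,-0.2,0,0.2,0],[3.5,-0.2,0,0.2,0],[3.5,-0.2,0,0.2,0]]]}}

```text
t: 17.95
tool_pos: [0.5507, 0.3163, 0.036]
tool_rot: [-1.573, 2.72, -0.0]
contact_force: [0.2, -0.8, 0.0]
opening: 0.0351
grip_force: 0.0
```

Call:
{"name": "servo_tool", "arguments": {"increments": [[[3.5,0,0,0,0],[3.5,0,0,-2,0],[3.5,0,0,-6,0],[3.5,0,0,-10.5,0],[3.5,0,0,-10.5,0]]]}}

```text
t: 18.45
tool_pos: [0.555, 0.3183, 0.1498]
tool_rot: [-1.566, 2.707, -0.003]
contact_force: [0.7, -0.0, 1.3]
opening: 0.0351
grip_force: 0.0
```

```bash
sed -i 's/^STEM=.*/STEM=np.array([.5698,.3495])/' h.py; python3 - <<'E'
from h import *
plan([(.467,-.037,.2,77.8)]);d=snap("scene")
a,m=blobs(d,HS["red"],s=110,roi=(330,150,470,260),amin=10)
for n,c,k in a:print(n,c,plane(d,c,.02))
cv2.imwrite("pics/c10.png",cv2.resize(d["img"][160:250,360:460],(500,450),interpolation=cv2.INTER_CUBIC)[:,:,::-1])
E
```

```text
at [0.555  0.3183 0.1498] 150.1 op 0.0351 t 18.4
(0.467, -0.037, 0.2, 77.8) 0 [17.59 -5.05 -2.51 36.14]
(0.467, -0.037, 0.2, 77.8) 1 [ 11.23 -14.45  -2.51  36.14]
233 [408.03004292 207.44635193] [[0.56258231 0.32817892 0.02      ]]
```

View pics/c10.png

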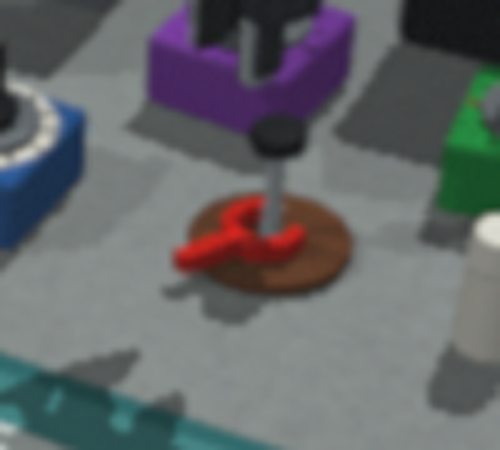

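The red clip lies flat on the foot, around the stem at crop (270,235). That was my last picture, so from here I work from numbers only.

Call:
{"name": "servo_tool", "arguments": {"increments": [[[4.5,4,-1.2,-1,8],[4.5,8,-2.4,-2,16],[4.5,12,-3.6,-2.5,24],[4.5,16,-4.6,-2.5,32],[4.5,17.6,-5,-2.5,36]]]}}

```text
t: 19.0
tool_pos: [0.5046, 0.1362, 0.1645]
tool_rot: [0.645, -3.072, 0.001]
contact_force: [0.2, 0.5, 0.7]
opening: 0.0454
grip_force: 0.0
```

Call:
{"name": "servo_tool", "arguments": {"increments": [[[4.5,2.8,-3.6,-1,8],[4.5,5.6,-7.2,-2,16],[4.5,8.4,-10.8,-2.5,24],[4.5,11.2,-14.4,-2.5,32],[4.5,11.2,-14.4,-2.5,36]]]}}

```text
t: 19.5
tool_pos: [0.4612, -0.0424, 0.1899]
tool_rot: [-0.343, -3.121, 0.002]
contact_force: [0.4, 1.4, -0.5]
opening: 0.045
grip_force: 0.0
```

Call:
{"name": "servo_tool", "arguments": {"increments": [[[4.5,0,0,0,0],[4.5,0,0,0,0]]]}}

```text
t: 19.7
tool_pos: [0.4622, -0.038, 0.1899]
tool_rot: [-0.323, -3.123, -0.001]
contact_force: [-0.1, 0.2, 0.7]
opening: 0.0449
grip_force: 0.0
```

```bash
cat >> h.py <<'E'
def seen(zs=.04):
    "clips in the whole wrist view, yellow/blue kept only when clip-sized"
    d=snap("wrist");o={}
    for n,r in HS.items():
        for a,c,k in blobs(d,r,s=110,v=40,amin=300,roi=(2,2,638,478))[0]:
            P=plane(d,cv2.findNonZero(k).reshape(-1,2),.012)[:,:2];s=cv2.minAreaRect((P*1000).astype(np.float32))[1]
            if 62<max(s)<82 and 40<min(s)<52:
                x,y,w,h=cv2.boundingRect(k);o[n]=clips(d,roi=(x-1,y-1,x+w+1,y+h+1))[n];print(n,*[np.round(q,4) for q in o[n]])
    return o
E
python3 - <<'E'
from h import *
c=seen()
if "yellow" in c: job(c["yellow"][0],c["yellow"][2],.050,zg=.031)
else: plan([])
E
```

```text
yellow [ 0.4663 -0.0367] [ 0.5036 -0.0443] -11.5811 0.0719 0.0463
green [0.5568 0.0803] [0.5931 0.0689] -17.4632 0.0733 0.0498
at [ 0.4624 -0.0377  0.1901] 78.2 op 0.0448 t 19.8
(np.float64(0.46634197347065787), np.float64(-0.03671907125959107), 0.1, np.float32(78.418915)) 0 [-0.37  0.18  9.01 -0.21]
(np.float64(0.46634197347065787), np.float64(-0.03671907125959107), 0.031, np.float32(78.418915)) 0 [ 0.   0.   6.9 -0. ]
(np.float64(0.46634197347065787), np.float64(-0.03671907125959107), 0.125, np.float32(78.418915)) 0 [ 0.   0.  -9.4 -0. ]
(np.float64(0.5207999999999999), np.float64(0.264629510429125), 0.125, 150) 0 [  0.36  15.31  -0.   -35.79]
(np.float64(0.5207999999999999), np.float64(0.264629510429125), 0.125, 150) 1 [ -8.66  12.63  -0.   -35.79]
(np.float64(0.5207999999999999), np.float64(0.264629510429125), 0.05, 150) 0 [ 0.   0.   7.5 -0. ]
(np.float64(0.5508), np.float64(0.3165910346561913), 0.05, 150) 0 [-6. -0. -0. -0.]
```

Call:
{"name": "servo_tool", "arguments": {"increments": [[[4.5,-0.4,0.2,4,0],[4.5,-0.4,0.2,8,0],[4.5,-0.4,0.2,12,0],[4.5,-0.4,0.2,15,0],[4.5,-0.4,0.2,15.9,0]]]}}

```text
t: 20.25
tool_pos: [0.4639, -0.0353, 0.0278]
tool_rot: [-0.321, -3.117, -0.002]
contact_force: [-0.1, -0.4, 0.2]
opening: 0.0449
grip_force: 0.0
```

Call:
{"name": "servo_tool", "arguments": {"increments": [[[4.5,0,0,0,0],[0.5,0,0,0,0],[0.5,0,0,0,0],[0.5,0,0,0,0],[0.5,0,0,0,0]]], "newtons": 40}}

```text
t: 20.75
tool_pos: [0.4688, -0.0375, 0.0342]
tool_rot: [0.326, 3.12, -0.0]
contact_force: [-0.5, 0.7, 7.5]
opening: 0.0096
grip_force: 39.3
```

Call:
{"name": "servo_tool", "arguments": {"increments": [[[0.5,0,0,0,0],[0.5,0,0,-2,0],[0.5,0,0,-5,0],[0.5,0,0,-8,0],[0.5,0,0,-9.4,0]]]}}

```text
t: 21.25
tool_pos: [0.4686, -0.0377, 0.1294]
tool_rot: [0.326, 3.119, -0.001]
contact_force: [0.3, -0.9, -0.2]
opening: 0.0095
grip_force: 39.0
```

Call:
{"name": "servo_tool", "arguments": {"increments": [[[0.5,0,3.5,0,-8],[0.5,0.2,7,0,-16],[0.5,0.3,10.5,0,-24],[0.5,0.4,14,0,-32],[0.5,0.4,15.3,0,-35.8]]]}}

```text
t: 21.75
tool_pos: [0.4945, 0.1157, 0.1256]
tool_rot: [0.66, -3.071, -0.001]
contact_force: [0.5, -0.9, 0.2]
opening: 0.0096
grip_force: 39.0
```

Call:
{"name": "servo_tool", "arguments": {"increments": [[[0.5,-2,3,0,-8],[0.5,-4,6,0,-16],[0.5,-6,9,0,-24],[0.5,-8,12,0,-32],[0.5,-8.7,12.6,0,-35.8]]]}}

```text
t: 22.25
tool_pos: [0.523, 0.2667, 0.1255]
tool_rot: [-1.572, 2.719, 0.001]
contact_force: [0.1, -1.0, -0.1]
opening: 0.0091
grip_force: 39.1
```

Call:
{"name": "servo_tool", "arguments": {"increments": [[[0.5,0,0,0,0],[0.5,0,0,0,0]]]}}

```text
t: 22.45
tool_pos: [0.5228, 0.2634, 0.1253]
tool_rot: [1.561, -2.725, 0.0]
contact_force: [0.6, -0.2, 0.0]
opening: 0.0094
grip_force: 39.1
```

```bash
cat >> h.py <<'E'
def held(n):
    "tab end of the held clip in tool coordinates (mm along x back of TCP, y), at clip top"
    o=ctrl.get_obs();w=snap("wrist");T=R.from_rotvec(o["tool_rot"]).as_matrix()
    bl=blobs(w,HS[n],s=110,v=40,amin=100,roi=(260,200,380,420))[0]
    if not bl: print("no clip seen");return
    k=max(bl,key=lambda t:t[0]);P=plane(w,cv2.findNonZero(k[2]).reshape(-1,2),o["tool_pos"][2]-.014)
    q=(P-o["tool_pos"])@T*1000;print("held",n,k[0],"x",q[:,0].min().round(1),q[:,0].max().round(1),"y",q[:,1].min().round(1),q[:,1].max().round(1))
E
python3 - <<'E'
from h import *
plan([(.5208,.2646,.051,150),(.5508,.3166,.051,150)]);held("yellow")
E
```

```text
at [0.5228 0.2634 0.1253] 149.6 op 0.0094 t 22.4
(0.5208, 0.2646, 0.051, 150) 0 [-0.    0.24  7.43 -0.4 ]
(0.5508, 0.3166, 0.051, 150) 0 [-6.  0. -0. -0.]
held yellow 2453 x -19.4 26.2 y -5.9 5.2
```

Call:
{"name": "servo_tool", "arguments": {"increments": [[[0.5,0,0.2,2.5,-0.4],[0.5,0,0.2,5,-0.4],[0.5,0,0.2,6.5,-0.4],[0.5,0,0.2,7.1,-0.4],[0.5,0,0.2,7.1,-0.4]]]}}

```text
t: 23.0
tool_pos: [0.521, 0.2641, 0.0541]
tool_rot: [1.57, -2.719, -0.0]
contact_force: [-0.1, -0.0, 0.4]
opening: 0.0097
grip_force: 39.1
```

Call:
{"name": "servo_tool", "arguments": {"increments": [[[0.5,0,0,0,0]]]}}

```text
t: 23.1
tool_pos: [0.5223, 0.2648, 0.056]
tool_rot: [-1.571, 2.719, -0.001]
contact_force: [0.4, 0.3, -0.3]
opening: 0.0095
grip_force: 39.1
```

Call:
{"name": "servo_tool", "arguments": {"increments": [[[0.5,-1.5,0,0,0],[0.5,-3,0,0,0],[0.5,-4.2,0,0,0],[0.5,-5.2,0,0,0],[0.5,-6.1,0,0,0]]]}}

```text
t: 23.6
tool_pos: [0.5526, 0.3184, 0.0556]
tool_rot: [-1.572, 2.719, -0.0]
contact_force: [1.0, -0.4, -0.2]
opening: 0.0093
grip_force: 39.1
```

Call:
{"name": "servo_tool", "arguments": {"increments": [[[0.5,0,0,0,0],[0.5,0,0,0,0]]]}}

```text
t: 23.8
tool_pos: [0.5518, 0.3176, 0.0548]
tool_rot: [1.573, -2.719, 0.0]
contact_force: [-0.0, 0.5, 0.3]
opening: 0.0097
grip_force: 39.1
```

```bash
python3 - <<'E'
from h import *
plan([(.5518,.3183,.054,150)]);held("yellow");print(ctrl.get_obs()["contact_force"])
E
```

```text
at [0.5518 0.3176 0.0548] 150.1 op 0.0097 t 23.8
(0.5518, 0.3183, 0.054, 150) 0 [-0.06  0.04  0.08  0.09]
held yellow 2494 x -19.4 26.2 y -6.3 5.6
[-0.48566377  0.53590883 -0.25270689]
```

Call:
{"name": "servo_tool", "arguments": {"increments": [[[0.5,0,0,0.2,0],[2.5,0,0,0.2,0],[3.5,0,0,0.2,0],[3.5,0,0,0.2,0],[3.5,0,0,0.2,0]]]}}

```text
t: 24.35
tool_pos: [0.552, 0.3176, 0.053]
tool_rot: [-1.572, 2.72, 0.0]
contact_force: [0.3, -0.1, -0.2]
opening: 0.0352
grip_force: 0.0
```

Call:
{"name": "servo_tool", "arguments": {"increments": [[[3.5,0,0,-1,0],[3.5,0,0,-3,0],[3.5,0,0,-6,0],[3.5,0,0,-9,0],[3.5,0,0,-9,0]]]}}

```text
t: 24.85
tool_pos: [0.5552, 0.3191, 0.15]
tool_rot: [-1.567, 2.71, -0.002]
contact_force: [-0.1, 0.3, 0.8]
opening: 0.0353
grip_force: 0.0
```

```bash
cat >> h.py <<'E'
def stack(order):
    d=snap("scene")
    for i,n in enumerate(order):
        z=.014+.012*i
        for a,c,k in blobs(d,HS[n],s=110,roi=(370,170,450,240),amin=10)[0]:
            print(n,a,c.round(1),"rel stem mm",((plane(d,c,z)[0,:2]-STEM)*1000).round(1))
E
python3 - <<'E'
from h import *
stack(["red","yellow"])
plan([(.555,.08,.2,77)])
E
```

```text
red 88 [408.9 210.8] rel stem mm [ -2.1 -26.6]
yellow 211 [408.2 203.9] rel stem mm [-10.2 -13.9]
at [0.5539 0.3186 0.1471] 150.1 op 0.035 t 24.9
(0.555, 0.08, 0.2, 77) 0 [10.31 -6.   -2.64 36.54]
(0.555, 0.08, 0.2, 77) 1 [  4.72 -10.96  -2.64  36.54]
```

Yellow sits directly above red. Green is next.

Call:
{"name": "servo_tool", "arguments": {"increments": [[[4.5,2.5,-1.5,-1,8],[4.5,5,-3,-2,16],[4.5,7.5,-4.5,-2.6,24],[4.5,10.3,-6,-2.6,32],[4.5,10.3,-6,-2.6,36.5]]]}}

```text
t: 25.4
tool_pos: [0.552, 0.1954, 0.1678]
tool_rot: [0.63, -3.076, 0.002]
contact_force: [0.2, 1.7, 0.0]
opening: 0.045
grip_force: 0.0
```

Call:
{"name": "servo_tool", "arguments": {"increments": [[[4.5,1.2,-3,-1,8],[4.5,2.4,-6,-2,16],[4.5,3.6,-8.5,-2.6,24],[4.5,4.7,-11,-2.6,32],[4.5,4.7,-11,-2.6,36.5]]]}}

```text
t: 25.9
tool_pos: [0.553, 0.0761, 0.194]
tool_rot: [-0.365, -3.119, 0.002]
contact_force: [-0.0, 0.5, -0.5]
opening: 0.0449
grip_force: 0.0
```

Call:
{"name": "servo_tool", "arguments": {"increments": [[[4.5,0,0,0,0],[4.5,0,0,0,0]]]}}

```text
t: 26.1
tool_pos: [0.553, 0.0789, 0.194]
tool_rot: [-0.351, -3.12, 0.0]
contact_force: [0.4, -0.7, -0.2]
opening: 0.0447
grip_force: 0.0
```

```bash
python3 - <<'E'
from h import *
c=seen()
if "green" in c: job(c["green"][0],c["green"][2],.066,zg=.031)
else: plan([])
E
```

```text
green [0.5569 0.0797] [0.5941 0.0717] -12.1689 0.0719 0.0459
blue [ 0.5359 -0.1049] [ 0.5723 -0.1157] -16.6384 0.0737 0.0512
at [0.5531 0.0792 0.1941] 77.2 op 0.0451 t 26.1
(np.float64(0.5569253620178276), np.float64(0.07969404943512559), 0.1, np.float32(77.831055)) 0 [-0.37  0.14  9.41 -0.64]
(np.float64(0.5569253620178276), np.float64(0.07969404943512559), 0.031, np.float32(77.831055)) 0 [ 0.   0.   6.9 -0. ]
(np.float64(0.5569253620178276), np.float64(0.07969404943512559), 0.125, np.float32(77.831055)) 0 [ 0.   0.  -9.4 -0. ]
(np.float64(0.5207999999999999), np.float64(0.264629510429125), 0.125, 150) 0 [  3.71   8.66  -0.   -36.08]
(np.float64(0.5207999999999999), np.float64(0.264629510429125), 0.125, 150) 1 [ -2.1    9.19  -0.   -36.08]
(np.float64(0.5207999999999999), np.float64(0.264629510429125), 0.066, 150) 0 [ 0.   0.   5.9 -0. ]
(np.float64(0.5508), np.float64(0.3165910346561913), 0.066, 150) 0 [-6. -0. -0. -0.]
```

Call:
{"name": "servo_tool", "arguments": {"increments": [[[4.5,-0.2,0.1,4,-0.6],[4.5,-0.2,0.1,8,-0.6],[4.5,-0.2,0.1,12,-0.6],[4.5,-0.2,0.1,15,-0.6],[4.5,-0.2,0.1,16.1,-0.6]]]}}

```text
t: 26.65
tool_pos: [0.5525, 0.08, 0.0297]
tool_rot: [-0.333, -3.116, 0.001]
contact_force: [0.4, 0.8, -0.0]
opening: 0.0451
grip_force: 0.0
```

Call:
{"name": "servo_tool", "arguments": {"increments": [[[4.5,0,0,0,0],[0.5,0,0,0,0],[0.5,0,0,0,0],[0.5,0,0,0,0],[0.5,0,0,0,0]]]}}

```text
t: 27.15
tool_pos: [0.5574, 0.0795, 0.0362]
tool_rot: [0.337, 3.119, 0.001]
contact_force: [-0.9, 0.4, 6.0]
opening: 0.0051
grip_force: 2.9
```

Call:
{"name": "servo_tool", "arguments": {"increments": [[[0.5,0,0,0,0],[0.5,0,0,-2,0],[0.5,0,0,-5,0],[0.5,0,0,-8,0],[0.5,0,0,-9.4,0]]]}}

```text
t: 27.65
tool_pos: [0.5573, 0.0793, 0.1315]
tool_rot: [0.337, 3.118, 0.001]
contact_force: [-0.6, 0.4, -0.4]
opening: 0.0049
grip_force: 0.0
```

Call:
{"name": "servo_tool", "arguments": {"increments": [[[0.5,1,2,0,-8],[0.5,2,4,0,-16],[0.5,3,6,0,-24],[0.5,3.7,8.6,0,-32],[0.5,3.7,8.6,0,-36]]]}}

```text
t: 28.15
tool_pos: [0.5371, 0.1735, 0.1273]
tool_rot: [0.655, -3.072, -0.001]
contact_force: [1.0, 0.1, 0.5]
opening: 0.0053
grip_force: 0.0
```

Call:
{"name": "servo_tool", "arguments": {"increments": [[[0.5,-0.5,2.3,0,-8],[0.5,-1,4.6,0,-16],[0.5,-1.5,7,0,-24],[0.5,-2.1,9.2,0,-32],[0.5,-2.1,9.2,0,-36]]]}}

```text
t: 28.65
tool_pos: [0.5192, 0.266, 0.1273]
tool_rot: [1.572, -2.719, -0.001]
contact_force: [1.3, -0.1, 0.1]
opening: 0.0052
grip_force: 0.0
```

Call:
{"name": "servo_tool", "arguments": {"increments": [[[0.5,0,0,0,0],[0.5,0,0,0,0]]]}}

```text
t: 28.85
tool_pos: [0.5199, 0.2637, 0.1274]
tool_rot: [1.561, -2.726, -0.0]
contact_force: [0.2, 0.3, 0.3]
opening: 0.0052
grip_force: 0.0
```

```bash
python3 - <<'E'
from h import *
plan([(.5208,.2646,.066,150),(.5508,.3166,.066,150)]);held("green")
E
```

```text
at [0.5199 0.2637 0.1274] 149.6 op 0.0052 t 28.9
(0.5208, 0.2646, 0.066, 150) 0 [-0.12 -0.03  6.14 -0.42]
(0.5508, 0.3166, 0.066, 150) 0 [-6.  0. -0. -0.]
no clip seen
```

The green grip closed high on the rounded tab and slipped off. I'll go back, look again, and grasp lower.

Call:
{"name": "servo_tool", "arguments": {"increments": [[[4.5,0,-3,-1,8],[4.5,1,-6,-3,16],[4.5,2.8,-8.9,-5,24],[4.5,2.8,-8.9,-6.5,32],[4.5,2.8,-8.9,-6.5,36]]]}}

```text
t: 29.4
tool_pos: [0.5851, 0.1935, 0.1962]
tool_rot: [-0.631, 3.072, 0.0]
contact_force: [0.3, 0.3, -0.5]
opening: 0.045
grip_force: 0.0
```

Call:
{"name": "servo_tool", "arguments": {"increments": [[[4.5,-1,-3,0,8],[4.5,-2,-6,0,16],[4.5,-2.8,-9,0,24],[4.5,-3,-9.3,0,32],[4.5,-3,-9.3,0,36]]]}}

```text
t: 29.9
tool_pos: [0.6484, 0.1198, 0.1926]
tool_rot: [-0.35, -3.122, 0.0]
contact_force: [0.1, 0.3, 0.2]
opening: 0.045
grip_force: 0.0
```

Call:
{"name": "servo_tool", "arguments": {"increments": [[[4.5,0,0,0,0],[4.5,0,0,0,0]]]}}

```text
t: 30.1
tool_pos: [0.6476, 0.1213, 0.1927]
tool_rot: [-0.336, -3.123, 0.0]
contact_force: [-0.1, -0.5, 0.3]
opening: 0.0448
grip_force: 0.0
```

```bash
python3 - <<'E'
from h import *
c=seen()
if "green" in c: job(c["green"][0],c["green"][2],.062,zg=.025)
else: plan([])
E
```

```text
green [0.5572 0.0801] [0.594  0.0708] -14.0502 0.0703 0.0468
at [0.6475 0.1215 0.1928] 77.7 op 0.0454 t 30.1
(np.float64(0.5571681175162537), np.float64(0.08005310841892453), 0.1, np.float32(75.94983)) 0 [ 7.94 -5.98  9.28  1.77]
(np.float64(0.5571681175162537), np.float64(0.08005310841892453), 0.025, np.float32(75.94983)) 0 [ 0.   0.   7.5 -0. ]
(np.float64(0.5571681175162537), np.float64(0.08005310841892453), 0.125, np.float32(75.94983)) 0 [  0.   0. -10.  -0.]
(np.float64(0.5207999999999999), np.float64(0.264629510429125), 0.125, 150) 0 [  4.     8.51  -0.   -37.03]
(np.float64(0.5207999999999999), np.float64(0.264629510429125), 0.125, 150) 1 [ -1.93   9.21  -0.   -37.03]
(np.float64(0.5207999999999999), np.float64(0.264629510429125), 0.062, 150) 0 [ 0.   0.   6.3 -0. ]
(np.float64(0.5508), np.float64(0.3165910346561913), 0.062, 150) 0 [-6. -0. -0. -0.]
```

Call:
{"name": "servo_tool", "arguments": {"increments": [[[4.5,3,-2.2,2,0.8],[4.5,6,-4.5,4,0.8],[4.5,7.9,-6,7,0.8],[4.5,7.9,-6,9.3,0.8],[4.5,7.9,-6,9.3,0.8]]]}}

```text
t: 30.65
tool_pos: [0.5541, 0.0799, 0.096]
tool_rot: [-0.358, -3.114, 0.001]
contact_force: [-0.2, -0.3, -0.2]
opening: 0.0448
grip_force: 0.0
```

Call:
{"name": "servo_tool", "arguments": {"increments": [[[4.5,0,0,2,0],[4.5,0,0,4,0],[4.5,0,0,6,0],[4.5,0,0,7.2,0],[4.5,0,0,7.2,0]]]}}

```text
t: 31.15
tool_pos: [0.5572, 0.0802, 0.0271]
tool_rot: [-0.358, -3.119, 0.0]
contact_force: [-0.5, 0.8, -0.2]
opening: 0.045
grip_force: 0.0
```

Call:
{"name": "servo_tool", "arguments": {"increments": [[[4.5,0,0,0,0]]]}}

```text
t: 31.25
tool_pos: [0.5586, 0.0801, 0.029]
tool_rot: [0.358, 3.12, 0.0]
contact_force: [-0.3, -0.6, -0.4]
opening: 0.045
grip_force: 0.0
```

```bash
python3 - <<'E'
from h import *
plan([(.5572,.0800,.025,77)]);print(ctrl.get_obs()["contact_force"])
E
```

```text
at [0.5586 0.0801 0.029 ] 76.9 op 0.045 t 31.2
(0.5572, 0.08, 0.025, 77) 0 [ 0.14 -0.04  0.4  -0.1 ]
[-0.26734189 -0.58613328 -0.42422714]
```

Call:
{"name": "servo_tool", "arguments": {"increments": [[[4.5,0.1,0,0.4,0],[4.5,0.1,0,0.4,0],[0.5,0.1,0,0.4,0],[0.5,0.1,0,0.4,0],[0.5,0.1,0,0.4,0]]]}}

```text
t: 31.75
tool_pos: [0.5573, 0.0802, 0.0246]
tool_rot: [0.359, 3.12, 0.0]
contact_force: [0.3, 0.3, 0.4]
opening: 0.0108
grip_force: 41.0
```

Call:
{"name": "servo_tool", "arguments": {"increments": [[[0.5,0,0,0,0],[0.5,0,0,0,0]]]}}

```text
t: 31.95
tool_pos: [0.5572, 0.0802, 0.0245]
tool_rot: [0.359, 3.12, 0.0]
contact_force: [-1.2, 0.4, 3.7]
opening: 0.0109
grip_force: 41.6
```

Call:
{"name": "servo_tool", "arguments": {"increments": [[[0.5,0,0,0,0],[0.5,0,0,-2,0],[0.5,0,0,-5,0],[0.5,0,0,-8,0],[0.5,0,0,-10,0]]]}}

```text
t: 32.45
tool_pos: [0.5571, 0.0802, 0.1256]
tool_rot: [0.359, 3.12, 0.0]
contact_force: [-0.7, 0.4, -0.3]
opening: 0.0108
grip_force: 41.0
```

```bash
python3 - <<'E'
from h import *
plan([(.5208,.2646,.125,150),(.5208,.2646,.062,150)]);held("green");print(ctrl.get_obs()["grip_force"])
E
```

```text
at [0.5571 0.0802 0.1256] 76.9 op 0.0108 t 32.5
(0.5208, 0.2646, 0.125, 150) 0 [ 3.860e+00  8.570e+00  3.000e-02 -3.656e+01]
(0.5208, 0.2646, 0.125, 150) 1 [-2.000e+00  9.180e+00  3.000e-02 -3.656e+01]
(0.5208, 0.2646, 0.062, 150) 0 [ 0.   0.   6.3 -0. ]
held green 2893 x -29.5 19.9 y -7.5 5.8
41.043110489845276
```

The green clip is held with full force. Now to carry and insert it.

Call:
{"name": "servo_tool", "arguments": {"increments": [[[0.5,1,2,0,-8],[0.5,2,4,0,-16],[0.5,3,6,0,-24],[0.5,3.9,8.6,0,-32],[0.5,3.9,8.6,0,-36.5]]]}}

```text
t: 33.0
tool_pos: [0.5369, 0.1751, 0.1223]
tool_rot: [0.647, -3.072, -0.002]
contact_force: [0.2, -0.4, 0.1]
opening: 0.011
grip_force: 41.0
```

Call:
{"name": "servo_tool", "arguments": {"increments": [[[0.5,-0.5,2.3,0,-8],[0.5,-1,4.6,0,-16],[0.5,-1.5,7,0,-24],[0.5,-2,9.2,0,-32],[0.5,-2,9.2,0,-36.6]]]}}

```text
t: 33.5
tool_pos: [0.5187, 0.2671, 0.1223]
tool_rot: [1.579, -2.714, -0.002]
contact_force: [0.2, -0.3, 0.4]
opening: 0.0104
grip_force: 41.0
```

Call:
{"name": "servo_tool", "arguments": {"increments": [[[0.5,0,0,2,0],[0.5,0,0,4,0],[0.5,0,0,6,0],[0.5,0,0,6.8,0],[0.5,0,0,6.8,0]]]}}

```text
t: 34.0
tool_pos: [0.5184, 0.2645, 0.0534]
tool_rot: [1.568, -2.717, -0.001]
contact_force: [-0.2, 0.2, -0.0]
opening: 0.011
grip_force: 41.0
```

Call:
{"name": "servo_tool", "arguments": {"increments": [[[0.5,0,0,0,0]]]}}

```text
t: 34.1
tool_pos: [0.5203, 0.2652, 0.0561]
tool_rot: [-1.57, 2.721, -0.0]
contact_force: [0.0, 0.4, 0.3]
opening: 0.0108
grip_force: 41.0
```

```bash
python3 - <<'E'
from h import *
plan([(.5208,.2646,.057,150),(.5508,.3166,.057,150)]);held("green")
E
```

```text
at [0.5203 0.2652 0.0561] 150.0 op 0.0108 t 34.1
(0.5208, 0.2646, 0.057, 150) 0 [ 0.03 -0.08 -0.09 -0.02]
(0.5508, 0.3166, 0.057, 150) 0 [-6.  0. -0. -0.]
held green 2913 x -28.6 20.7 y -6.8 6.5
```

Call:
{"name": "servo_tool", "arguments": {"increments": [[[0.5,-1.5,-0.1,-0.1,0],[0.5,-3,-0.1,-0.1,0],[0.5,-4.2,-0.1,-0.1,0],[0.5,-5.2,-0.1,-0.1,0],[0.5,-6,-0.1,-0.1,0]]]}}

```text
t: 34.65
tool_pos: [0.5516, 0.3174, 0.0575]
tool_rot: [-1.57, 2.72, -0.0]
contact_force: [0.1, 0.7, 0.2]
opening: 0.0105
grip_force: 41.0
```

Call:
{"name": "servo_tool", "arguments": {"increments": [[[0.5,0,0,0,0],[0.5,0,0,0,0]]]}}

```text
t: 34.85
tool_pos: [0.5508, 0.3166, 0.0568]
tool_rot: [1.57, -2.72, 0.0]
contact_force: [-0.1, -0.2, 0.5]
opening: 0.011
grip_force: 41.0
```

```bash
python3 - <<'E'
from h import *
plan([(.5508,.3166,.054,150)]);held("green");print(ctrl.get_obs()["contact_force"])
E
```

```text
at [0.5508 0.3166 0.0568] 150.0 op 0.011 t 34.9
(0.5508, 0.3166, 0.054, 150) 0 [-0.    0.    0.28 -0.01]
held green 2907 x -28.5 20.7 y -6.8 6.5
[-0.31146013  1.09194285 -0.50439532]
```

Call:
{"name": "servo_tool", "arguments": {"increments": [[[0.5,0,0,0.2,0],[2.5,0,0,0.2,0],[3.5,0,0,0.2,0],[3.5,0,0,0.2,0],[3.5,0,0,0.2,0]]]}}

```text
t: 35.4
tool_pos: [0.5511, 0.3166, 0.055]
tool_rot: [-1.57, 2.721, -0.0]
contact_force: [-1.2, 0.2, 0.2]
opening: 0.0351
grip_force: 0.0
```

Call:
{"name": "servo_tool", "arguments": {"increments": [[[3.5,0,0,-1,0],[3.5,0,0,-3,0],[3.5,0,0,-6,0],[3.5,0,0,-9,0],[3.5,0,0,-9,0]]]}}

```text
t: 35.9
tool_pos: [0.5543, 0.3181, 0.1519]
tool_rot: [-1.565, 2.711, -0.002]
contact_force: [-0.3, 0.6, 0.5]
opening: 0.0346
grip_force: 0.0
```

```bash
python3 - <<'E'
from h import *
stack(["red","yellow","green"])
plan([(.536,-.105,.2,74)])
E
```

```text
red 89 [408.9 210.9] rel stem mm [ -1.9 -26.7]
yellow 100 [408.  206.5] rel stem mm [ -6.  -25.5]
green 21 [448.7 195.3] rel stem mm [75.8 55.7]
green 142 [408.5 200. ] rel stem mm [-10.5 -13.2]
at [0.553  0.3175 0.1491] 150.0 op 0.035 t 36.0
(0.536, -0.105, 0.2, 74) 0 [18.72 -9.84 -2.54 37.99]
(0.536, -0.105, 0.2, 74) 1 [  8.7  -19.27  -2.54  37.99]
```

Three clips are stacked. Blue is next.

Call:
{"name": "servo_tool", "arguments": {"increments": [[[4.5,4,-2,-1,8],[4.5,8,-4,-2,16],[4.5,12,-6.2,-2.5,24],[4.5,16,-8.4,-2.5,32],[4.5,18.7,-9.8,-2.5,38]]]}}

```text
t: 36.45
tool_pos: [0.5414, 0.1032, 0.169]
tool_rot: [0.589, -3.084, 0.001]
contact_force: [0.1, -0.1, 0.7]
opening: 0.045
grip_force: 0.0
```

Call:
{"name": "servo_tool", "arguments": {"increments": [[[4.5,1.8,-4,-1,8],[4.5,3.6,-8,-2,16],[4.5,5.4,-12,-2.5,24],[4.5,7.2,-16,-2.5,32],[4.5,8.7,-19.3,-2.5,38]]]}}

```text
t: 36.95
tool_pos: [0.533, -0.1078, 0.1941]
tool_rot: [-0.447, -3.109, 0.0]
contact_force: [0.4, -0.2, -0.7]
opening: 0.045
grip_force: 0.0
```

Call:
{"name": "servo_tool", "arguments": {"increments": [[[4.5,0,0,0,0],[4.5,0,0,0,0]]]}}

```text
t: 37.15
tool_pos: [0.5331, -0.1062, 0.1938]
tool_rot: [-0.439, -3.109, -0.001]
contact_force: [0.2, 1.0, -0.2]
opening: 0.0452
grip_force: 0.0
```

```bash
python3 - <<'E'
from h import *
c=seen()
if "blue" in c: job(c["blue"][0],c["blue"][2],.069,zg=.025)
else: plan([])
E
```

```text
blue [ 0.536  -0.1061] [ 0.5729 -0.1153] -14.0264 0.0714 0.046
at [ 0.5333 -0.1054  0.1939] 74.0 op 0.045 t 37.2
(np.float64(0.536010390455367), np.float64(-0.10606257571612686), 0.1, np.float32(75.97356)) 0 [-0.28  0.01  9.39 -1.97]
(np.float64(0.536010390455367), np.float64(-0.10606257571612686), 0.025, np.float32(75.97356)) 0 [ 0.   0.   7.5 -0. ]
(np.float64(0.536010390455367), np.float64(-0.10606257571612686), 0.125, np.float32(75.97356)) 0 [  0.   0. -10.  -0.]
(np.float64(0.5207999999999999), np.float64(0.264629510429125), 0.125, 150) 0 [  5.23  17.8   -0.   -37.01]
(np.float64(0.5207999999999999), np.float64(0.264629510429125), 0.125, 150) 1 [ -6.54  17.36  -0.   -37.01]
(np.float64(0.5207999999999999), np.float64(0.264629510429125), 0.069, 150) 0 [ 0.   0.   5.6 -0. ]
(np.float64(0.5508), np.float64(0.3165910346561913), 0.069, 150) 0 [-6. -0. -0. -0.]
```

Call:
{"name": "servo_tool", "arguments": {"increments": [[[4.5,0,0,4,-2],[4.5,0,0,8,-2],[4.5,0,0,12,-2],[4.5,0,0,15,-2],[4.5,0,0,16.7,-2]]]}}

```text
t: 37.7
tool_pos: [0.5315, -0.1033, 0.0241]
tool_rot: [-0.378, -3.113, -0.002]
contact_force: [0.1, -0.5, 0.9]
opening: 0.045
grip_force: 0.0
```

Call:
{"name": "servo_tool", "arguments": {"increments": [[[4.5,0,0,0,0],[4.5,0,0,0,0]]]}}

```text
t: 37.9
tool_pos: [0.5339, -0.1047, 0.028]
tool_rot: [-0.38, -3.118, -0.0]
contact_force: [0.6, -0.8, 1.1]
opening: 0.045
grip_force: 0.0
```

```bash
python3 - <<'E'
from h import *
plan([(.536,-.106,.0245,76)])
E
```

```text
at [ 0.5339 -0.1047  0.028 ] 76.1 op 0.045 t 37.9
(0.536, -0.106, 0.0245, 76) 0 [-0.23 -0.07  0.35  0.09]
```

Call:
{"name": "servo_tool", "arguments": {"increments": [[[4.5,-0.2,-0.1,0.35,0],[4.5,-0.2,-0.1,0.35,0],[0.5,-0.2,-0.1,0.35,0],[0.5,-0.2,-0.1,0.35,0],[0.5,-0.2,-0.1,0.35,0]]]}}

```text
t: 38.4
tool_pos: [0.5361, -0.1075, 0.0252]
tool_rot: [0.384, 3.117, -0.0]
contact_force: [0.3, -0.4, 0.1]
opening: 0.0105
grip_force: 40.4
```

Call:
{"name": "servo_tool", "arguments": {"increments": [[[0.5,0,0,0,0],[0.5,0,0,0,0]]]}}

```text
t: 38.6
tool_pos: [0.5361, -0.1075, 0.0251]
tool_rot: [0.383, 3.117, -0.0]
contact_force: [-0.3, 0.2, 4.6]
opening: 0.0109
grip_force: 40.9
```

Call:
{"name": "servo_tool", "arguments": {"increments": [[[0.5,0,0,0,0],[0.5,0,0,-2,0],[0.5,0,0,-5,0],[0.5,0,0,-8,0],[0.5,0,0,-10,0]]]}}

```text
t: 39.1
tool_pos: [0.5358, -0.1074, 0.126]
tool_rot: [0.383, 3.117, -0.0]
contact_force: [0.6, -0.1, 0.6]
opening: 0.0108
grip_force: 40.3
```

```bash
python3 - <<'E'
from h import *
plan([(.5208,.2646,.125,150),(.5208,.2646,.069,150)]);held("blue");print(ctrl.get_obs()["grip_force"])
E
```

```text
at [ 0.5358 -0.1074  0.126 ] 76.0 op 0.0108 t 39.1
(0.5208, 0.2646, 0.125, 150) 0 [  5.24  17.86   0.05 -37.01]
(0.5208, 0.2646, 0.125, 150) 1 [ -6.57  17.42   0.05 -37.01]
(0.5208, 0.2646, 0.069, 150) 0 [ 0.   0.   5.6 -0. ]
held blue 2912 x -28.5 20.7 y -7.5 5.8
40.354764461517334
```

Call:
{"name": "servo_tool", "arguments": {"increments": [[[0.5,1.2,4,0,-8],[0.5,2.4,8,0,-16],[0.5,3.6,12,0,-24],[0.5,4.8,16,0,-32],[0.5,5.2,17.9,0,-37]]]}}

```text
t: 39.65
tool_pos: [0.5269, 0.0817, 0.1227]
tool_rot: [0.636, -3.074, -0.002]
contact_force: [-0.6, 0.3, 0.3]
opening: 0.0107
grip_force: 40.3
```

Call:
{"name": "servo_tool", "arguments": {"increments": [[[0.5,-1.5,4,0,-8],[0.5,-3,8,0,-16],[0.5,-4.5,12,0,-24],[0.5,-6,16,0,-32],[0.5,-6.6,17.4,0,-37]]]}}

```text
t: 40.15
tool_pos: [0.5198, 0.268, 0.1228]
tool_rot: [1.58, -2.713, -0.002]
contact_force: [0.3, -0.5, -0.0]
opening: 0.011
grip_force: 40.3
```

Call:
{"name": "servo_tool", "arguments": {"increments": [[[0.5,0,0,2,0],[0.5,0,0,4,0],[0.5,0,0,5.4,0],[0.5,0,0,5.7,0],[0.5,0,0,5.7,0]]]}}

```text
t: 40.65
tool_pos: [0.5207, 0.2645, 0.0663]
tool_rot: [1.569, -2.719, -0.001]
contact_force: [-0.5, -0.1, -0.7]
opening: 0.0107
grip_force: 40.4
```

Call:
{"name": "servo_tool", "arguments": {"increments": [[[0.5,0,0,0,0],[0.5,0,0,0,0]]]}}

```text
t: 40.85
tool_pos: [0.5222, 0.2651, 0.0687]
tool_rot: [-1.569, 2.719, -0.001]
contact_force: [0.9, 0.8, 0.4]
opening: 0.0106
grip_force: 40.3
```

```bash
python3 - <<'E'
from h import *
plan([(.5208,.2646,.069,150),(.5508,.3166,.069,150)]);held("blue")
E
```

```text
at [0.5222 0.2651 0.0687] 150.0 op 0.0106 t 40.9
(0.5208, 0.2646, 0.069, 150) 0 [ 0.11  0.1  -0.03 -0.04]
(0.5508, 0.3166, 0.069, 150) 0 [-6.  0. -0. -0.]
held blue 2933 x -27.6 21.6 y -6.8 6.5
```

Call:
{"name": "servo_tool", "arguments": {"increments": [[[0.5,-1.5,0.1,0,0],[0.5,-3,0.1,0,0],[0.5,-4.2,0.1,0,0],[0.5,-5.2,0.1,0,0],[0.5,-5.9,0.1,0,0]]]}}

```text
t: 41.4
tool_pos: [0.5505, 0.3176, 0.0675]
tool_rot: [-1.571, 2.72, -0.0]
contact_force: [0.5, -1.0, -0.3]
opening: 0.0104
grip_force: 40.3
```

Call:
{"name": "servo_tool", "arguments": {"increments": [[[0.5,0,0,0.2,0],[0.5,0,0,0.2,0]]]}}

```text
t: 41.6
tool_pos: [0.5496, 0.3164, 0.0648]
tool_rot: [1.57, -2.72, 0.0]
contact_force: [-0.2, -0.8, -0.5]
opening: 0.0106
grip_force: 40.3
```

```bash
python3 - <<'E'
from h import *
plan([(.5508,.3166,.066,150)]);held("blue");print(ctrl.get_obs()["contact_force"])
E
```

```text
at [0.5496 0.3164 0.0648] 150.0 op 0.0106 t 41.6
(0.5508, 0.3166, 0.066, 150) 0 [-0.08 -0.1  -0.12 -0.01]
held blue 2933 x -27.5 21.5 y -6.8 6.5
[ 0.12744312 -0.11107835 -0.91800488]
```

Call:
{"name": "servo_tool", "arguments": {"increments": [[[0.5,0,0,0,0],[2.5,0,0,0,0],[3.5,0,0,0,0],[3.5,0,0,0,0],[3.5,0,0,0,0]]]}}

```text
t: 42.15
tool_pos: [0.55, 0.3165, 0.0656]
tool_rot: [-1.57, 2.721, -0.0]
contact_force: [-1.5, -0.7, 0.8]
opening: 0.0351
grip_force: 0.0
```

Call:
{"name": "servo_tool", "arguments": {"increments": [[[3.5,0,0,-1,0],[3.5,0,0,-3,0],[3.5,0,0,-6,0],[3.5,0,0,-11,0],[3.5,0,0,-15,0]]]}}

```text
t: 42.65
tool_pos: [0.5502, 0.3167, 0.2187]
tool_rot: [-1.569, 2.719, -0.0]
contact_force: [0.2, 0.4, 0.4]
opening: 0.035
grip_force: 0.0
```

```bash
python3 - <<'E'
from h import *
stack(["red","yellow","green","blue"])
w=snap("wrist")
for n,z in zip(["red","yellow","green","blue"],(.02,.032,.044,.056)):
    for a,c,k in blobs(w,HS[n],s=110,v=40,amin=60,roi=(200,150,440,440))[0]:print("wrist",n,a,c.round(0),((plane(w,c,z)[0,:2]-STEM)*1000).round(1))
plan([(.407,.267,.25,0)])
E
```

```text
red 91 [408.9 210.9] rel stem mm [ -2.  -26.9]
yellow 97 [407.8 206.6] rel stem mm [ -6.2 -26. ]
green 22 [448.7 195.1] rel stem mm [75.5 56.3]
green 53 [409.  202.5] rel stem mm [ -4.8 -23.6]
blue 84 [372.7 190.4] rel stem mm [-106.8  -31.9]
blue 171 [408.1 196.3] rel stem mm [-12.1 -14.4]
wrist red 67 [307. 228.] [  3.1 -25.5]
wrist yellow 85 [339. 233.] [-22.3  -8.5]
wrist green 2941 [308. 369.] [71.9 94.8]
wrist blue 601 [429. 172.] [-111.9  -23.8]
wrist blue 1511 [324. 235.] [-12.5 -20.5]
at [0.5536 0.3182 0.2255] 150.0 op 0.0349 t 42.8
(0.407, 0.267, 0.25, 0) 0 [ 2.94  2.53 -0.61 37.5 ]
(0.407, 0.267, 0.25, 0) 1 [ 3.88  0.22 -0.61 37.5 ]
(0.407, 0.267, 0.25, 0) 2 [ 3.21 -2.19 -0.61 37.5 ]
(0.407, 0.267, 0.25, 0) 3 [ 1.22 -3.69 -0.61 37.5 ]
```

All four clips are stacked consistently. Now the counter.

Call:
{"name": "servo_tool", "arguments": {"increments": [[[4.5,1,1,-0.6,8],[4.5,2,2,-0.6,16],[4.5,3,2.5,-0.6,24],[4.5,3,2.5,-0.6,32],[4.5,3,2.5,-0.6,37.5]]]}}

```text
t: 43.25
tool_pos: [0.5128, 0.3029, 0.2215]
tool_rot: [0.605, -3.083, 0.0]
contact_force: [0.4, 0.3, 0.2]
opening: 0.0449
grip_force: 0.0
```

Call:
{"name": "servo_tool", "arguments": {"increments": [[[4.5,1,0,-0.6,8],[4.5,2,0,-0.6,16],[4.5,3,0.2,-0.6,24],[4.5,3.9,0.2,-0.6,32],[4.5,3.9,0.2,-0.6,37.5]]]}}

```text
t: 43.75
tool_pos: [0.4755, 0.2897, 0.2274]
tool_rot: [-0.418, -3.113, 0.0]
contact_force: [0.0, 0.9, -0.4]
opening: 0.0449
grip_force: 0.0
```

Call:
{"name": "servo_tool", "arguments": {"increments": [[[4.5,1,-0.7,-0.6,8],[4.5,2,-1.4,-0.6,16],[4.5,3,-2.2,-0.6,24],[4.5,3.2,-2.2,-0.6,32],[4.5,3.2,-2.2,-0.6,37.5]]]}}

```text
t: 44.25
tool_pos: [0.4393, 0.2769, 0.2335]
tool_rot: [1.396, 2.814, 0.0]
contact_force: [0.6, 1.0, 0.9]
opening: 0.0449
grip_force: 0.0
```

Call:
{"name": "servo_tool", "arguments": {"increments": [[[4.5,0.5,-1,-0.6,8],[4.5,1,-2,-0.6,16],[4.5,1.2,-3.7,-0.6,24],[4.5,1.2,-3.7,-0.6,32],[4.5,1.2,-3.7,-0.6,37.5]]]}}

```text
t: 44.75
tool_pos: [0.4027, 0.2639, 0.2395]
tool_rot: [2.227, 2.216, 0.0]
contact_force: [0.5, 0.5, 0.9]
opening: 0.0449
grip_force: 0.0
```

Call:
{"name": "servo_tool", "arguments": {"increments": [[[4.5,0,0,0,0],[4.5,0,0,0,0]]]}}

```text
t: 44.95
tool_pos: [0.4031, 0.264, 0.2395]
tool_rot: [2.22, 2.223, 0.0]
contact_force: [-0.0, 0.3, 0.3]
opening: 0.0451
grip_force: 0.0
```

```bash
cat >> h.py <<'E'
def dial():
    w=snap("wrist");hsv=cv2.cvtColor(w["img"],cv2.COLOR_RGB2HSV)
    # project a generous world square round the counter to make an ROI
    def roi(c,h,z):
        q=proj(w,[[c[0]+i*h,c[1]+j*h,z] for i in(-1,1) for j in(-1,1)]);m=np.zeros(hsv.shape[:2],np.uint8);cv2.fillConvexPoly(m,cv2.convexHull(q.astype(np.float32)).astype(int),255);return m
    D=np.array([.407,.317])
    bl=cv2.inRange(hsv,(100,110,30),(125,255,255))&roi(D,.065,.045)
    P=plane(w,cv2.findNonZero(bl).reshape(-1,2),.045)[:,:2];r=cv2.minAreaRect((P*1000).astype(np.float32));print("box",np.round(r[0]),np.round(r[1]),round(r[2],1))
    c=np.array(r[0])/1000
    blk=cv2.inRange(hsv,(0,0,0),(180,255,38))&roi(D,.026,.089)
    n,l,s,ce=cv2.connectedComponentsWithStats(blk)
    if n>1:
        i=1+s[1:,4].argmax();P=plane(w,cv2.findNonZero((l==i).astype(np.uint8)).reshape(-1,2),.085)[:,:2];r=cv2.minAreaRect((P*1000).astype(np.float32));print("black",s[i,4],np.round(r[0]),np.round(r[1]),round(r[2],1))
    red=cv2.inRange(hsv,(0,80,80),(8,255,255))|cv2.inRange(hsv,(172,80,80),(180,255,255));red&=roi(D,.05,.05)
    if red.any():
        p=plane(w,cv2.findNonZero(red).reshape(-1,2),.05)[:,:2];print("red",len(p),p.mean(0).round(4),"dir",np.degrees(np.arctan2(*(p.mean(0)-D)[::-1])).round(1))
    wh=cv2.inRange(hsv,(0,0,150),(180,50,255))&roi(D,.022,.089)
    n,l,s,ce=cv2.connectedComponentsWithStats(wh)
    for i in range(1,n):
        if s[i,4]>8: p=plane(w,ce[i],.089)[0,:2];print("white",s[i,4],ce[i].round(0),p.round(4),"dir",np.degrees(np.arctan2(*(p-D)[::-1])).round(1))
    return w
E
python3 - <<'E'
from h import *
plan([]);dial()
E
```

```text
at [0.4031 0.264  0.2395] 0.1 op 0.0451 t 45.0
box [408. 326.] [88. 88.] 87.4
black 26 [401. 318.] [ 0. 18.] 0.0
red 9 [0.3691 0.3276] dir 164.4
white 102 [297. 133.] [0.3868 0.3352] dir 138.0
white 51 [325. 135.] [0.4075 0.3342] dir 88.4
white 52 [352. 132.] [0.4268 0.3363] dir 44.4
white 785 [326. 179.] [0.4084 0.3024] dir -84.7
```

```bash
cat >> h.py <<'E'
def grid(w,D,z=.089,h=.03,n=21):
    g=np.linspace(h,-h,n);hsv=cv2.cvtColor(w["img"],cv2.COLOR_RGB2HSV)
    for x in g:  # rows: +x at top, columns: +y at left
        u=proj(w,[[D[0]+x,D[1]+y,z] for y in g]);v=cv2.remap(hsv[:,:,2],u[:,0].astype(np.float32),u[:,1].astype(np.float32),1).ravel()
        print("%4d "%round(x*1000),"".join("%4d"%q for q in v))
E
sed -i 's/D=np.array(\[.407,.317\])/D=np.array([.408,.325])/' h.py
python3 - <<'E'
from h import *
w=dial();grid(w,(.408,.325))
E
```

```text
box [408. 326.] [88. 88.] 87.4
black 23 [401. 317.] [ 0. 16.] 0.0
red 10 [0.3692 0.3276] dir 176.2
white 261 [301. 124.] [0.3902 0.3416] dir 137.0
white 268 [349. 123.] [0.4244 0.3421] dir 46.3
white 71 [325. 131.] [0.4074 0.3368] dir 93.0
white 215 [349. 169.] [0.4252 0.3099] dir -41.4
white 107 [304. 174.] [0.3914 0.3058] dir -130.8
  30   184 182 182 223 233 233 231 212 232 232 241 230 233 248 247 247 227 194 194 194 194
  27   184 192 233 233 233 233 214 140 146 147 154 153 160 200 238 247 246 187 195 193 194
  24   188 233 126 233 192 149 150 151 148 148 148 161 161 161 151 217 148 247 245 194 194
  21   233 234 230 165 152 150 150 150 149 148 148 148 162 160 161 160 162 241 247 243 193
  18   233 234 165 151 152 150 150 140 100  62  63  75 143 158 160 161 160 164 240 247 223
  15   233 225 152 151 152 149  79  58  58  55  54  53  53  56 130 160 160 159 179 247 232
  12   233 155 153 151 151  58  59  58  58  55  54  55  54  53  51 109 141 160 148 136 234
   9   226 153 153 151  94  60  60  58  59  55  53  55  53  53  52  69 125 159 158 180 245
   6   176 154 154 148  46  44  44 
[... 447 characters left out ...]
 62  60  60  58  58  55  55  54  53  54  58 109 153 160 165 240
 -12   232 154 154 153 143  61  60  60  58  59  55  55  54  53  52 104 126 162 158 200 247
 -15   233 165 154 152 152  93  59  60  58  58  55  55  53  52  70 117 162 161 154 234 247
 -18   229 218 155 153 152 152 146  56  56  57  55  52  52  92 136 147 162 155 191 247 243
 -21   212 233 218 153 151 152 151 150 150 143 139 144 148 148 147 147 160 204 247 247 202
 -24   224 234 234 230 151 151 150 150 151 148 148 148 148 148 148 141 230 235 247 222 192
 -27   178 229 234 234 228 171 149 150 151 148 148 148 148 144 161 230 246 247 234 191 190
 -30   178 178 223 234 101 233 233 219 183 179 176 193 224 232 233 232 244 220 191 191 191
```

The grid shows the bar lying along y, centred at (.408,.3265), with the mark at its +y end and the zero tick at ~177°. So it needs ~88° anticlockwise. I'll go down and grip.

Call:
{"name": "servo_tool", "arguments": {"increments": [[[4.5,3,0.2,2,0],[4.5,6.2,0.5,4,0],[4.5,6.2,0.5,8,0],[4.5,6.2,0.5,11,0],[4.5,6.2,0.5,11,0]]]}}

```text
t: 45.55
tool_pos: [0.405, 0.3244, 0.124]
tool_rot: [-2.219, -2.221, 0.016]
contact_force: [-0.5, -0.4, 0.1]
opening: 0.045
grip_force: 0.0
```

Call:
{"name": "servo_tool", "arguments": {"increments": [[[4.5,0,0,1.5,0],[4.5,0,0,3,0],[4.5,0,0,3.8,0],[4.5,0,0,3.8,0],[4.5,0,0,3.8,0]]]}}

```text
t: 46.05
tool_pos: [0.4086, 0.3261, 0.0919]
tool_rot: [2.222, 2.221, 0.001]
contact_force: [-0.5, -1.0, 0.6]
opening: 0.0452
grip_force: 0.0
```

```bash
python3 - <<'E'
from h import *
plan([(.408,.3263,.088,0)]);print(ctrl.get_obs()["contact_force"],ctrl.get_obs()["q"].round(2))
E
```

```text
at [0.4086 0.3261 0.0919] -0.0 op 0.0452 t 46.0
(0.408, 0.3263, 0.088, 0) 0 [ 0.02 -0.06  0.39 -0.03]
[-0.5160199  -1.00366452  0.56462068] [ 0.53 -0.04  1.98  0.    1.2   0.53]
```

Call:
{"name": "servo_tool", "arguments": {"increments": [[[4.5,0,0,0.3,0],[0.8,0,0,0.3,0],[0.8,0,0,0.3,0],[0.8,0,0,0.3,0],[0.8,0,0,0.3,0]]], "newtons": 30}}

```text
t: 46.55
tool_pos: [0.4079, 0.3263, 0.0889]
tool_rot: [-2.221, -2.221, 0.001]
contact_force: [-3.4, -1.1, 3.9]
opening: 0.0132
grip_force: 32.3
```

Call:
{"name": "servo_tool", "arguments": {"increments": [[[0.8,0,0,0,-5],[0.8,0,0,0,-12],[0.8,0,0,0,-20],[0.8,0,0,0,-28],[0.8,0,0,0,-36]]]}}

```text
t: 47.05
tool_pos: [0.4083, 0.3264, 0.0889]
tool_rot: [-1.419, -2.803, -0.001]
contact_force: [-2.5, 1.4, 2.5]
opening: 0.0135
grip_force: 32.0
```

Call:
{"name": "servo_tool", "arguments": {"increments": [[[0.8,0,0,0,-8],[0.8,0,0,0,-16],[0.8,0,0,0,-24],[0.8,0,0,0,-32],[0.8,0,0,0,-38]]]}}

```text
t: 47.55
tool_pos: [0.4085, 0.3267, 0.0889]
tool_rot: [0.43, 3.111, 0.003]
contact_force: [-0.6, 2.4, 1.7]
opening: 0.013
grip_force: 31.9
```

Call:
{"name": "servo_tool", "arguments": {"increments": [[[0.8,0,0,0,-5],[0.8,0,0,0,-9],[0.8,0,0,0,-12],[0.8,0,0,0,-14],[0.8,0,0,0,-14]]]}}

```text
t: 48.05
tool_pos: [0.4086, 0.3268, 0.0889]
tool_rot: [0.058, 3.14, 0.004]
contact_force: [-0.6, 3.0, 1.1]
opening: 0.0128
grip_force: 32.0
```

```bash
python3 - <<'E'
from h import *
plan([]);o=ctrl.get_obs();print(o["contact_force"],o["wrist_torque"],o["grip_force"])
E
```

```text
at [0.4086 0.3268 0.0889] 87.9 op 0.0128 t 48.0
[-0.57423543  2.99063532  1.11483149] [ 0.57451478  0.17228244 -0.39764544] 31.991785168647766
```

A torque of −0.4 N·m shows it is against the stop. Release, lift and verify.

Call:
{"name": "servo_tool", "arguments": {"increments": [[[2.5,0,0,0,0],[4,0,0,0,0],[4,0,0,0,0],[4,0,0,-2,0],[4,0,0,-6,0]]]}}

```text
t: 48.55
tool_pos: [0.4058, 0.3243, 0.1449]
tool_rot: [-0.056, -3.134, 0.008]
contact_force: [0.5, -0.2, 0.7]
opening: 0.0399
grip_force: 0.0
```

Call:
{"name": "servo_tool", "arguments": {"increments": [[[4,0,0,-4,0],[4,-3,0,-8,0],[4,-5,0,-10,0],[4,-6,0,-10,0],[4,-6,0,-10,0]]]}}

```text
t: 49.05
tool_pos: [0.4689, 0.3235, 0.2478]
tool_rot: [-0.057, -3.141, 0.001]
contact_force: [-0.8, 0.5, -0.9]
opening: 0.0402
grip_force: 0.0
```

Call:
{"name": "servo_tool", "arguments": {"increments": [[[4,0,0,0,0],[4,0,0,0,0]]]}}

```text
t: 49.25
tool_pos: [0.4667, 0.3235, 0.246]
tool_rot: [-0.055, -3.137, 0.003]
contact_force: [-0.3, -1.3, 0.0]
opening: 0.0396
grip_force: 0.0
```

```bash
python3 - <<'E'
from h import *
plan([]);w=dial();grid(w,(.408,.3263),h=.024,n=17)
stack(["red","yellow","green","blue"])
d=snap("top")
for n,r,roi,z,s in [("strip",[(18,32)],(410,175,490,315),0,60),("handle",[(5,16)],(425,215,480,310),.02,100)]:
    for a,c,k in blobs(d,r,s=s,roi=roi,amin=100)[0]:
        P=plane(d,cv2.findNonZero(k).reshape(-1,2),z)[:,:2];q=cv2.minAreaRect((P*1000).astype(np.float32));print(n,a,np.round(q[0]),np.round(q[1]),round(q[2],1))
hsv=cv2.cvtColor(d["img"],cv2.COLOR_RGB2HSV);m=cv2.inRange(hsv,(0,0,130),(180,60,255));m[:150]=0;m[310:]=0;m[:,:240]=0;m[:,415:]=0
m=cv2.morphologyEx(m,cv2.MORPH_CLOSE,np.ones((9,9)));P=plane(d,cv2.findNonZero(m).reshape(-1,2),.01)[:,:2];q=cv2.minAreaRect((P*1000).astype(np.float32));print("tray",np.round(q[0]),np.round(q[1]),round(q[2],1))
E
```

```text
at [0.4667 0.3235 0.246 ] 88.0 op 0.0396 t 49.2
box [408. 326.] [88. 88.] 87.6
black 607 [409. 316.] [41. 19.] 7.8
red 13 [0.3695 0.3276] dir 176.2
white 81 [321. 137.] [0.3964 0.3265] dir 172.6
white 17 [294. 181.] [0.4283 0.304 ] dir -46.0
white 12 [347. 180.] [0.4291 0.3456] dir 44.3
  24   156 197 214 176 130 131 131 130 132 142 142 142 140 129 226 117 229
  21   214 187 142 131 131 132 132 121 123 126 131 142 142 143 134 201 228
  18   214 137 131 131 131 132 108  47  43  41  36  92 105 109 113 110 195
  15   171 133 132 131 125  56  43  49  47  45  39  33  75  95  95  94  91
  12   133 133 132 127  45  47  42  49  47  45  36  35  33  67  95  95  95
   9   132 132 133  54  47  46  41  49  48  43  34  34  35  34  91  96  94
   6   140 134 106  48  47  46  41  51  48  44  33  34  35  35  47  96  97
   3   146 133  72  48  50  48  41  50  47  45  32  36  36  35  34  96  96
   0   146 133  51  49  49  48  42  50  48  45  34  36  36  36  37  96  96
  -3   146 146  61  49  49  48  40  51  84  49  34  37  36  36  35  97  96
  -6   146 147  80  51  50  49  42  54 221  52  32  38  37  38
[... 170 characters left out ...]
147 147 147 143  56  51  45  54 229  51  30  39  40  86  98  97  99
 -18   198 147 148 147 146  83  45  54 224  51  31  47  96  98  99 100 103
 -21   230 148 147 147 146 147 140 108 102 100 139 146 145 146 146 142 201
 -24   230 230 168 147 146 147 147 147 148 147 146 145 147 146 144 181 225
red 88 [408.7 210.9] rel stem mm [ -2.5 -26.9]
yellow 98 [408.  206.6] rel stem mm [ -5.9 -25.9]
green 20 [448.8 195.2] rel stem mm [75.8 55.9]
green 53 [408.8 202.6] rel stem mm [ -5.1 -24. ]
blue 85 [372.7 190.4] rel stem mm [-107.   -31.5]
blue 172 [408.2 196.2] rel stem mm [-11.9 -14. ]
strip 5680 [ 508. -325.] [329. 134.] 5.6
handle 510 [ 452. -330.] [127.  27.] 5.1
tray [557. -16.] [452. 412.] 88.6
```

```bash
python3 - <<'E'
from h import *
d=snap("top");hsv=cv2.cvtColor(d["img"],cv2.COLOR_RGB2HSV)
m=cv2.inRange(hsv,(0,0,150),(180,45,255));k=np.zeros_like(m);k[150:310,240:415]=255;m&=k
n,l,s,c=cv2.connectedComponentsWithStats(m);i=1+s[1:,4].argmax()
P=plane(d,cv2.findNonZero((l==i).astype(np.uint8)).reshape(-1,2),.01)[:,:2];q=cv2.minAreaRect((P*1000).astype(np.float32));r=np.array(q[0])/1000
print("tray",r.round(3),np.round(q[1]),q[2],"rel mat",r-[.562,-.018])
if np.abs(r-[.562,-.018]).max()<.05: print(ctrl.finish_job())
E
```

```text
tray [ 0.592 -0.031] [302. 232.] 83.6303939819336 rel mat [ 0.03025995 -0.01322064]
the job is handed in; nothing more can be done
None
```

The job is handed in, with no verdict returned: by my last camera checks the tray is on the mat (about 30 mm off centre), the hook is flat on its strip, all four clips are stacked on the stem, and the knob is at its zero stop.

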